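# Put the mixed-up calibration standards back into their own seats

### The arm

A 6-joint arm with a two-finger parallel gripper is mounted at the origin on a cart in front of the work surface, level with it; the furniture and walls round the work are solid. World frame = base frame: x ahead of the robot, y to its left, z up, the work surface at z = 0. Lengths are in m, angles in rad, forces in N, time in s.
With the tool pointing down it reaches from about 0.4 to 0.825 m from the base axis. Payload 7 kg.
Tool frame: the origin (TCP) lies at the very end of the fingers, on their centre line; the grasp point (between the pads) lies 19 mm behind it; x points along the fingers, y is the direction in which the jaws open and shut, and the axes are right-handed (so a half turn about x gives the same grasp; the last joint's range is limited). The gripper opens to 88 mm and grips with 3 to 60 N. Pads are 19 mm wide; open, the fingers measure 130 mm over their backs; the gripper's body (78 mm by 193 mm) begins 47 mm behind the grasp point.
Start: joints at [1.488, 0.359, 0.012, 0, -1.224, -0.288], TCP at [0.245, 0.629, 0.227] pointing down, gripper open.
Joint ranges: [-3.07, 3.07], [-1.43, 2.12], [-1.02, 1.25], [-3.03, 1.67], [-3.05, -0], [-3.03, 3.03]. Speed limits (rad/s): [2.39, 2.39, 3.01, 3.14, 3.14, 3.14].

### API

Orientations are given as [roll, pitch, yaw] about the fixed x, y, z axes, in that order (R = Rz(yaw) Ry(pitch) Rx(roll)).
In Python, from station import arm, cams gives the robot as it stands. The module is installed in compiled form; this text tells all that it offers.
- The arm moves only by the tool carry_out, never from a script. Its argument "deltas" is a list of rows, each a list of 6 numbers: the shift along the tool's x, y, z in units of 0.04 m (1.0 is 0.04 m), then the turn, a rotation vector about the tool's x, y, z in units of 4 degrees (1.0 is 4 degrees). In form: [[tx, ty, tz, ax, ay, az], ...]. A call has 1 to 5 rows; each row shifts and turns the pose as measured when the row begins, along the tool's axes as they then stand; what a row does not reach is not made up. A row lasts 1/10 s, in which the tool goes at most 50 mm and 8.59 degrees, less where a joint would pass 70% of its speed; a pose out of reach is approached as far as the arm can. A call with a number of a shift or a turn outside -1 to 1 is refused whole. A call with a gripper value outside its range is refused whole. "hand" is the closure, from 0 (fully open) to 1 (shut), set as the call begins (left out, the last holds). The fingers move at their own pace and stop on an object; "newtons" is the grip in N (left out, the last holds). Time passes only in rows, so rows that do not move let the fingers close. It gives the time, the measured TCP pose, the force and the opening at its end, in the units of the state.
- arm.get_state(): the state, without advancing time (a new reading comes with each control period).
- cams.grab_frame(name): name is "scene" or "top"; returns a dict with "pixels" (420x560x3 uint8, red, green, blue), "fx", "fy", "cx", "cy" (pixels), "k1" (the pictures are not rectified: a ray, as slopes to the right and down, at radius r is drawn at 1 + k1 r^2 times it, then the intrinsics apply), "T" (4x4, takes a point from camera to world coordinates). Camera axes: x right, y up, looking along -z (the intrinsics and any distortion apply to the point x, -y, -z); pixel columns grow to the right and rows downward; lengths in m; the calibration is good to about 2 mm. A picture is of the moment at which its call begins. There is no depth.
- arm.job_done(): hands the job in, once; it reports no verdict.
The state is a dict: "t": time; "q": joint angles; "qd": joint speeds; "joint_efforts": joint torques, N m; "eef_pos": TCP position; "ee_rot": TCP orientation; "force": force on the tool from outside, world axes, zero at the start; "moment": the same for the moment, N m; "width": finger opening in m.
Only numpy, scipy, OpenCV 4.12 (cv2) and the standard library are available. Lean on these libraries where they do the work, as an engineer would, in place of code of your own. Each camera call takes 0.05 s, during which the arm holds its last target.

### The job

The four calibration standards in the flask rack have been put back in each other's seats. Rearrange them so that every flask stands upright and fully down in the seat of the same colour as its stopper, with the black spare seat empty again; park a flask in the black seat on the way as needed. They are glass: keep them upright, set them down gently without dropping them, and leave the small beaker behind the rack where it stands.

Things in the scene. Friction and masses are not known exactly. Their poses are not given: they have to be found in the camera images.
- flask_white_mid (a point): 100 ml glass volumetric flask with a plain white stopper, in a seat of the dark grey rack: bulb 65 mm wide (widest 30 mm up), flat base 43 mm wide, straight neck 17 mm wide from 100 to 160 mm above the base, fixed stopper, 182 mm tall in all, 0.1 to 0.2 kg. Grip the neck 115 to 140 mm above the base. This point: on its axis, 91 mm above the base; z up the neck.
- flask_green_mid (a point): 100 ml glass volumetric flask with a green stopper, in a seat of the dark grey rack: bulb 65 mm wide (widest 30 mm up), flat base 43 mm wide, straight neck 17 mm wide from 100 to 160 mm above the base, fixed stopper, 182 mm tall in all, 0.1 to 0.2 kg. Grip the neck 115 to 140 mm above the base. This point: on its axis, 91 mm above the base; z up the neck.
- flask_blue_mid (a point): 100 ml glass volumetric flask with a blue stopper, in a seat of the dark grey rack: bulb 65 mm wide (widest 30 mm up), flat base 43 mm wide, straight neck 17 mm wide from 100 to 160 mm above the base, fixed stopper, 182 mm tall in all, 0.1 to 0.2 kg. Grip the neck 115 to 140 mm above the base. This point: on its axis, 91 mm above the base; z up the neck.
- flask_red_mid (a point): 100 ml glass volumetric flask with a red stopper, in a seat of the dark grey rack: bulb 65 mm wide (widest 30 mm up), flat base 43 mm wide, straight neck 17 mm wide from 100 to 160 mm above the base, fixed stopper, 182 mm tall in all, 0.1 to 0.2 kg. Grip the neck 115 to 140 mm above the base. This point: on its axis, 91 mm above the base; z up the neck.
- seat_white: The white seat in the rack, for the flask with the white stopper: a fixed round dished cup 88 mm across outside, 77 mm inside, with a lip about 15 mm high above its underside and a flat inner floor 3 mm above its underside. Origin at the centre of its underside (which lies on the rack's plate, 8 mm above the bench); z up.
- seat_green: The green seat in the rack, for the flask with the green stopper: a fixed round dished cup 88 mm across outside, 77 mm inside, with a lip about 15 mm high above its underside and a flat inner floor 3 mm above its underside. Origin at the centre of its underside (which lies on the rack's plate, 8 mm above the bench); z up.
- seat_blue: The blue seat in the rack, for the flask with the blue stopper: a fixed round dished cup 88 mm across outside, 77 mm inside, with a lip about 15 mm high above its underside and a flat inner floor 3 mm above its underside. Origin at the centre of its underside (which lies on the rack's plate, 8 mm above the bench); z up.
- seat_red: The red seat in the rack, for the flask with the red stopper: a fixed round dished cup 88 mm across outside, 77 mm inside, with a lip about 15 mm high above its underside and a flat inner floor 3 mm above its underside. Origin at the centre of its underside (which lies on the rack's plate, 8 mm above the bench); z up.
- seat_spare: The black seat in the same rack, empty at the start, for parking: the same cup as the coloured ones, origin likewise. The five seats stand in one straight row, 94 mm from centre to centre, their order differing each time.
- small_beaker_mid (a point): A small glass beaker, 48 mm wide and 59 mm tall, standing loose on the bench just behind the rack. This point is at its centre, 30 mm above the bench. It is not to be moved. (The other flasks behind the rack have no part in the job either.)
There are look-alikes about, which are no part of the job. Leave any orange look-alike of the part that bears flask_white_mid alone.

How it is judged:
By the outcome, as a careful person would: the job done as asked, in the order asked, and still so for the second after the job is handed in, with the robot touching nothing.
It also fails if it takes over 128 s, if anything falls off the work surface, if the arm or the gripper's body presses on something with over 40 N, if the wrist force passes 120 N, or if a joint passes its speed limit or range.

## Working session

There is one attempt and no reset: what is moved stays moved. The work goes in short steps, Python scripts to look and compute and a tool call to move; the robot and the scene stay as the last step left them, time stands still between calls to the robot, and variables do not carry over. Pictures are saved under pics/ and viewed, and the job is handed in when it is done.

Besides the shell and the picture viewer there is one more tool, called after "Emit:" as name([rows], argument=value, ...), one row to a line, values as JSON. carry_out: Moves the arm, as the interface text tells. Shifts and turns lie within -1 to 1; 1 stands for 0.04 m of shift or 4 degrees of turn. Its arguments: {"type":"object","properties":{"deltas":{"type":"array","items":{"type":"array","items":{"type":"number","minimum":-1,"maximum":1}}},"hand":{"type":"number"},"newtons":{"type":"number"}},"required":["deltas"]}

```bash
mkdir -p pics; ls; python3 - <<'E'
from station import arm,cams
import cv2
print(arm.get_state())
for n in("scene","top"):
    f=cams.grab_frame(n); cv2.imwrite(f"pics/{n}0.png",f["pixels"][:,:,::-1]); print(n,{k:v for k,v in f.items() if k!="pixels"})
E
```

```text
pics
{'t': 0.0, 'q': array([ 1.48812953e+00,  3.59390581e-01,  1.10530120e-02, -3.29104090e-04,
       -1.22411572e+00, -2.88115108e-01]), 'qd': array([ 0.0008245 , -0.00083823, -0.00027517,  0.00060168, -0.00081421,
       -0.00101145]), 'joint_efforts': array([-1.44530886e-04, -5.82714021e+01,  2.93043727e+01,  6.99717969e+00,
        6.93194437e-03, -1.75071955e-04]), 'eef_pos': array([0.24442764, 0.62865773, 0.22562156]), 'ee_rot': array([ 1.67434736,  1.56911072, -1.83813928]), 'force': array([ 0.70383114, -0.65652738,  0.43990218]), 'moment': array([ 0.0064152 , -0.05323272,  0.00939944]), 'width': 0.08754895350638801}
scene {'fx': 530.7835773083737, 'fy': 530.7835773083737, 'cx': 281.2791366694343, 'cy': 212.44514507469546, 'k1': -0.1544164614157264, 'T': array([[ 0.76281779,  0.27413369, -0.58562764, -0.09502528],
       [-0.64617477,  0.356537  , -0.67478851, -0.70845913],
       [ 0.02381566,  0.89315849,  0.44911104,  0.55719342],
       [ 0.        ,  0.        ,  0.        ,  1.        ]])}
top {'fx': 399.1249264274935, 'fy': 399.1249264274935, 'cx': 286.23730733786067, 'cy': 205.27725876060515, 'k1': 0.026912543621505434, 'T': array([[-0.07369726,  0.97667152, -0.20169645,  0.33793018],
       [-0.99727976, -0.07244624,  0.01358779,  0.03165688],
       [-0.00134134,  0.20214917,  0.97935382,  0.92038965],
       [ 0.        ,  0.        ,  0.        ,  1.        ]])}
```

View pics/scene0.png

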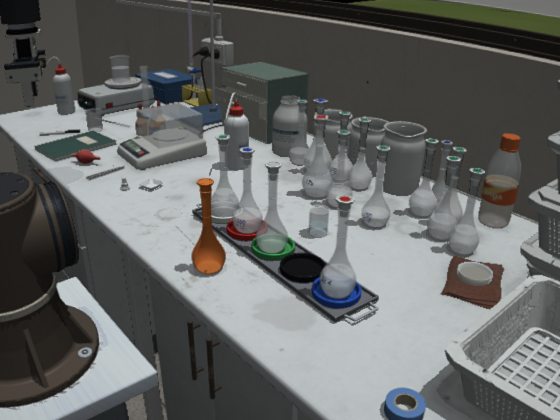

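View pics/top0.png

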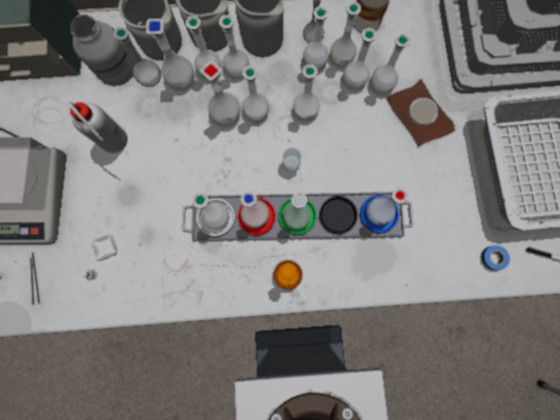

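```bash
cat > h.py <<'E'
import numpy as np,cv2
from station import arm,cams
from scipy.spatial.transform import Rotation as R
def K(f): return np.array([[f["fx"],0,f["cx"]],[0,f["fy"],f["cy"]],[0,0,1.]])
def ray(f,uv):
    p=cv2.undistortPoints(np.array([[uv]],float),K(f),np.array([f["k1"],0,0,0]))[0,0]
    # k1 model: cv2 same radial model
    d=f["T"][:3,:3]@np.array([p[0],-p[1],-1]); return f["T"][:3,3],d
def onz(f,uv,z):
    o,d=ray(f,uv); return o+d*(z-o[2])/d[2]
def proj(f,P):
    c=np.linalg.inv(f["T"])@np.append(P,1); x=np.array([c[0]/-c[2],-c[1]/-c[2]]); x=x*(1+f["k1"]*(x@x)); return np.array([f["cx"]+f["fx"]*x[0],f["cy"]+f["fy"]*x[1]])
def tri(fa,ua,fb,ub):
    o1,d1=ray(fa,ua);o2,d2=ray(fb,ub);d1/=np.linalg.norm(d1);d2/=np.linalg.norm(d2)
    t=np.linalg.lstsq(np.c_[d1,-d2],o2-o1,rcond=None)[0]
    a=o1+t[0]*d1;b=o2+t[1]*d2; return (a+b)/2,np.linalg.norm(a-b)
E
python3 - <<'E'
from h import *
s=arm.get_state(); print(R.from_euler('xyz',s['ee_rot']).as_matrix().round(3))
f=cams.grab_frame("top");g=cams.grab_frame("scene")
cv2.imwrite("pics/tz.png",cv2.resize(f["pixels"][180:300,175:420,::-1],None,fx=3.2,fy=3.2,interpolation=cv2.INTER_CUBIC))
cv2.imwrite("pics/sz.png",cv2.resize(g["pixels"][120:320,180:390,::-1],None,fx=3,fy=3,interpolation=cv2.INTER_CUBIC))
h=cv2.cvtColor(f["pixels"],cv2.COLOR_RGB2HSV)
m={'red':((h[...,0]<8)|(h[...,0]>172))&(h[...,1]>120),'green':(h[...,0]>50)&(h[...,0]<95)&(h[...,1]>110),'blue':(h[...,0]>105)&(h[...,0]<130)&(h[...,1]>120),'black':(h[...,2]<28)}
for n,a in m.items():
    k,l,st,c=cv2.connectedComponentsWithStats(a.astype(np.uint8))
    for i in range(1,k):
        x,y,w,hh,A=st[i]
        if A>12 and 180<c[i][1]<250 and 170<c[i][0]<420:
            mid=(x+w/2-.5,y+hh/2-.5)
            print(n,st[i],mid,onz(f,mid,.021).round(4),onz(f,mid,.19).round(4))
E
```

```text
[[-0.    -0.362 -0.932]
 [-0.001 -0.932  0.362]
 [-1.     0.001 -0.   ]]
red [396 191   8   8  54] (np.float64(399.5), np.float64(194.5)) [ 0.5291 -0.2434  0.021 ] [ 0.4932 -0.1917  0.19  ]
red [238 197  38  39 460] (np.float64(256.5), np.float64(216.0)) [0.5032 0.0889 0.021 ] [0.4722 0.0781 0.19  ]
green [196 196   8   8  49] (np.float64(199.5), np.float64(199.5)) [0.5515 0.2176 0.021 ] [0.5114 0.1827 0.19  ]
green [279 199  37  36 399] (np.float64(297.0), np.float64(216.5)) [ 0.4952 -0.0034  0.021 ] [0.4656 0.0032 0.19  ]
blue [245 195   8   8  50] (np.float64(248.5), np.float64(198.5)) [0.5455 0.1049 0.021 ] [0.5065 0.0911 0.19  ]
blue [360 194  39  39 464] (np.float64(379.0), np.float64(213.0)) [ 0.4895 -0.1911  0.021 ] [ 0.461  -0.1493  0.19  ]
black [324 197  32  23  80] (np.float64(339.5), np.float64(208.0)) [ 0.5077 -0.1023  0.021 ] [ 0.4758 -0.0771  0.19  ]
```

View pics/tz.png

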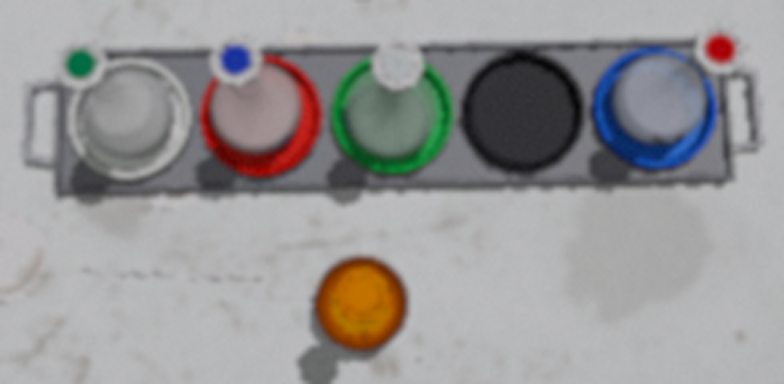

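View pics/sz.png

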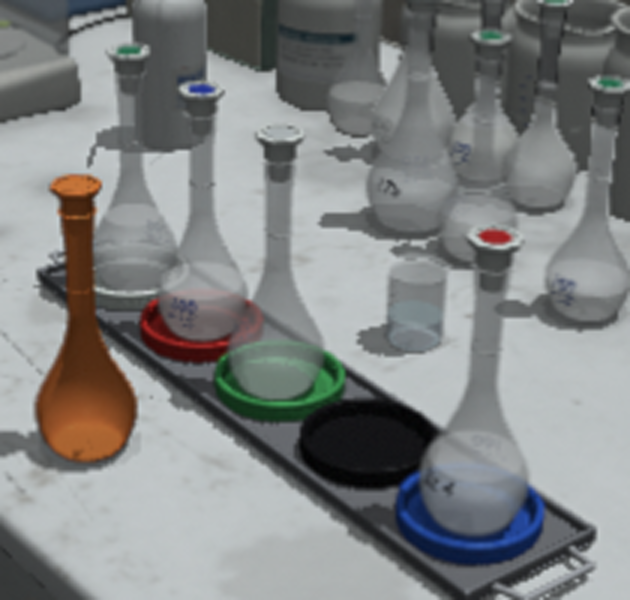

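```bash
python3 - <<'E'
from h import *
f=cams.grab_frame("top");g=cams.grab_frame("scene")
def blobs(im):
    h=cv2.cvtColor(im,cv2.COLOR_RGB2HSV)
    m={'red':((h[...,0]<8)|(h[...,0]>172))&(h[...,1]>110),'green':(h[...,0]>50)&(h[...,0]<95)&(h[...,1]>90),'blue':(h[...,0]>105)&(h[...,0]<130)&(h[...,1]>110)}
    o={}
    for n,a in m.items():
        k,l,st,c=cv2.connectedComponentsWithStats(a.astype(np.uint8))
        o[n]=[(st[i],c[i]) for i in range(1,k) if st[i][4]>12]
    return o
t=blobs(f["pixels"]);s=blobs(g["pixels"])
T={'green':(199.5,199.5),'blue':(248.5,198.5),'red':(399.5,194.5)}
S={'green':(223,137),'blue':(247.5,150),'red':(345,199)}
for n in T:
    def near(L,p): return min(L,key=lambda b:np.hypot(*(b[1]-p)))[1]
    a=near(t[n],T[n]);b=near(s[n],S[n]); print(n,a,b,tri(f,a,g,b))
for n in T:
    for B,A in s[n]:
        if B[4]>150 and 150<A[0]<400 and 200<A[1]<310:
            mid=(B[0]+B[2]/2-.5,B[1]+B[3]/2-.5); print('seat scene',n,B,onz(g,mid,.0155))
# white stopper: approx
a=(175+398/3.2,180+66/3.2-0.5); b=(180+280/3,120+133/3); print('white',a,b,tri(f,a,g,b))
P=[onz(f,p,.0215)[:2] for p in[(256.5,216.0),(297,216.5),(379,213)]]
P=np.array(P); k=np.array([1,2,4]); print(np.polyfit(k,P[:,0],1),np.polyfit(k,P[:,1],1))
E
```

```text
green [199.5 199.5] [273.72222222 250.78935185] (array([ 0.63026025,  0.22483234, -0.15174277]), np.float64(0.0943612998134488))
blue [248.35849057 198.32075472] [246.77777778 149.22222222] (array([0.50500186, 0.09146439, 0.19482038]), np.float64(0.001805102421114785))
red [399.66101695 194.77966102] [344.73529412 198.44117647] (array([ 0.4909091 , -0.18969095,  0.19581252]), np.float64(0.001296902400314109))
seat scene green [252 237  44  23 432] [ 0.4963679  -0.00613687  0.0155    ]
seat scene blue [312 276  50  32 674] [ 0.48775932 -0.19149998  0.0155    ]
seat scene red [227 220  30  21 263] [0.49047458 0.09366274 0.0155    ]
white (299.375, 200.125) (273.3333333333333, 164.33333333333334) (array([ 0.49493808, -0.00324694,  0.19472043]), np.float64(0.0009461849158535481))
[-0.00433196  0.50597763] [-0.09335509  0.18263691]
```

```bash
cat >> h.py <<'E'
SEAT={0:(.507,.183),1:(.5027,.0895),2:(.4984,-.0042),3:(.494,-.098),4:(.4898,-.1917)}
d=np.array([-.0043,-.0937,0]);d/=np.linalg.norm(d)
Y=np.array([d[1],-d[0],0]) # ~(-.999,.046)
X=np.array([0,0,-1.]);RT=np.c_[X,Y,np.cross(X,Y)]
def plan(p,rotate=True,vmax=1.0):
    s=arm.get_state();R0=R.from_euler('xyz',s['ee_rot']);P=s['eef_pos'].copy()
    rv=(R0.inv()*R.from_matrix(RT)).as_rotvec(degrees=True)
    dl=np.array(p)-P
    n=max(np.ceil(np.abs(R0.inv().apply(dl)).max()/.04/vmax-.02),np.ceil(np.abs(rv).max()/4-.05) if rotate else 0,1);n=int(n)
    print('t',round(s['t'],2),'pos',P.round(4),'rv',rv.round(2),'F',s['force'].round(1),'w',round(s['width'],4),'n',n,'d',dl.round(4))
    for i in range(n):
        Ri=R0*R.from_rotvec(rv*i/n,degrees=True) if rotate else R0
        print(np.r_[Ri.inv().apply(dl/n)/.04,(rv/n/4 if rotate else rv*0)].round(2).tolist())
E
python3 - <<'E'
from h import *
print(Y); plan([.2444,.6287,.345],False)
E
```

```text
[-0.99894866  0.04584289  0.        ]
t 0.3 pos [0.2446 0.629  0.2262] rv [ 7.138e+01 -3.000e-02 -3.000e-02] F [-0.   0.5 -0.1] w 0.0871 n 3 d [-0.0002 -0.0003  0.1188]
[-0.99, 0.0, 0.0, 0.0, -0.0, -0.0]
[-0.99, 0.0, 0.0, 0.0, -0.0, -0.0]
[-0.99, 0.0, 0.0, 0.0, -0.0, -0.0]
```

Emit:
carry_out([
  [-1,0,0,0,0,0],
  [-1,0,0,0,0,0],
  [-1,0,0,0,0,0],
], hand=0)

```text
t: 0.6
eef_pos: [0.2436, 0.6261, 0.3414]
ee_rot: [1.7, 1.555, -1.813]
force: [-0.5, 0.2, -0.9]
width: 0.0876
```

```bash
python3 - <<'E'
from h import *
plan([.4898,-.1917,.345])
E
```

```text
t 0.6 pos [0.2436 0.6261 0.3414] rv [71.35 -0.64 -0.68] F [-0.5  0.2 -0.9] w 0.0876 n 18 d [ 0.2462 -0.8178  0.0036]
[0.01, 0.93, -0.73, 0.99, -0.01, -0.01]
[0.01, 0.88, -0.79, 0.99, -0.01, -0.01]
[0.01, 0.82, -0.85, 0.99, -0.01, -0.01]
[0.01, 0.76, -0.91, 0.99, -0.01, -0.01]
[0.01, 0.7, -0.96, 0.99, -0.01, -0.01]
[0.01, 0.63, -1.0, 0.99, -0.01, -0.01]
[0.0, 0.56, -1.05, 0.99, -0.01, -0.01]
[0.0, 0.49, -1.08, 0.99, -0.01, -0.01]
[0.0, 0.41, -1.11, 0.99, -0.01, -0.01]
[0.0, 0.33, -1.14, 0.99, -0.01, -0.01]
[0.0, 0.25, -1.16, 0.99, -0.01, -0.01]
[-0.0, 0.17, -1.17, 0.99, -0.01, -0.01]
[-0.0, 0.09, -1.18, 0.99, -0.01, -0.01]
[-0.0, 0.01, -1.19, 0.99, -0.01, -0.01]
[-0.0, -0.07, -1.18, 0.99, -0.01, -0.01]
[-0.0, -0.15, -1.18, 0.99, -0.01, -0.01]
[-0.0, -0.24, -1.16, 0.99, -0.01, -0.01]
[-0.0, -0.32, -1.14, 0.99, -0.01, -0.01]
```

Emit:
carry_out([
  [0,0.93,-0.73,1,0,0],
  [0,0.88,-0.79,1,0,0],
  [0,0.82,-0.85,1,0,0],
  [0,0.76,-0.91,1,0,0],
  [0,0.7,-0.96,1,0,0],
])

```text
t: 1.1
eef_pos: [0.3123, 0.3996, 0.3482]
ee_rot: [2.27, 1.566, -1.598]
force: [1.6, 0.1, 0.7]
width: 0.0877
```

Emit:
carry_out([
  [0,0.63,-1,1,0,0],
  [0,0.54,-1,1,0,0],
  [0,0.47,-1,1,0,0],
  [0,0.4,-1,1,0,0],
  [0,0.33,-1,1,0,0],
])

```text
t: 1.6
eef_pos: [0.3695, 0.1748, 0.3504]
ee_rot: [-2.579, 1.568, -0.527]
force: [1.2, 0.2, -0.2]
width: 0.0881
```

```bash
python3 - <<'E'
from h import *
plan([.4898,-.1917,.345])
E
```

```text
t 1.6 pos [0.3695 0.1748 0.3504] rv [30.22 -0.1   0.11] F [ 1.2  0.2 -0.2] w 0.0881 n 10 d [ 0.1203 -0.3665 -0.0054]
[0.02, 0.16, -0.95, 0.76, -0.0, 0.0]
[0.02, 0.11, -0.96, 0.76, -0.0, 0.0]
[0.02, 0.06, -0.96, 0.76, -0.0, 0.0]
[0.01, 0.01, -0.96, 0.76, -0.0, 0.0]
[0.01, -0.04, -0.96, 0.76, -0.0, 0.0]
[0.01, -0.1, -0.96, 0.76, -0.0, 0.0]
[0.01, -0.15, -0.95, 0.76, -0.0, 0.0]
[0.01, -0.2, -0.94, 0.76, -0.0, 0.0]
[0.01, -0.25, -0.93, 0.76, -0.0, 0.0]
[0.01, -0.29, -0.92, 0.76, -0.0, 0.0]
```

Emit:
carry_out([
  [0,0.16,-0.95,0.8,0,0],
  [0,0.11,-0.96,0.8,0,0],
  [0,0.06,-0.96,0.8,0,0],
  [0,0,-0.96,0.8,0,0],
  [0,-0.05,-0.96,0.8,0,0],
])

```text
t: 2.1
eef_pos: [0.4272, -0.0176, 0.3529]
ee_rot: [-1.385, 1.562, 0.377]
force: [1.4, 0.9, -0.2]
width: 0.0879
```

Emit:
carry_out([
  [0,-0.1,-0.95,0.8,0,0],
  [0,-0.15,-0.95,0.8,0,0],
  [0,-0.2,-0.94,0.7,0,0],
  [0,-0.25,-0.92,0.7,0,0],
  [0,-0.3,-0.9,0.5,0,0],
])

```text
t: 2.6
eef_pos: [0.4822, -0.2097, 0.3541]
ee_rot: [-1.178, 1.558, 0.329]
force: [1.1, 1.1, -0.9]
width: 0.0876
```

```bash
python3 - <<'E'
from h import *
plan([.4902,-.1907,.345])
E
```

```text
t 2.6 pos [ 0.4822 -0.2097  0.3541] rv [-1.07  0.28  0.69] F [ 1.1  1.1 -0.9] w 0.0876 n 1 d [ 0.008   0.019  -0.0091]
[0.23, -0.17, 0.49, -0.27, 0.07, 0.17]
```

Emit:
carry_out([
  [0.2,-0.18,0.4,-0.3,0,0.15],
  [0,0,0,0,0,0],
  [0,0,0,0,0,0],
])

```text
t: 2.9
eef_pos: [0.4906, -0.1996, 0.3447]
ee_rot: [0.356, 1.566, 1.874]
force: [0.2, 0.3, -0.2]
width: 0.0879
```

```bash
python3 - <<'E'
from h import *
plan([.4902,-.1907,.22])
f=cams.grab_frame("top");g=cams.grab_frame("scene")
cv2.imwrite("pics/t1.png",f["pixels"][...,::-1]);cv2.imwrite("pics/s1.png",g["pixels"][...,::-1])
E
```

```text
t 2.9 pos [ 0.4906 -0.1996  0.3447] rv [-0.41  0.23 -0.09] F [ 0.2  0.3 -0.2] w 0.0879 n 4 d [-0.0004  0.0089 -0.1247]
[0.78, 0.0, 0.05, -0.03, 0.01, -0.01]
[0.78, 0.0, 0.05, -0.03, 0.01, -0.01]
[0.78, 0.0, 0.05, -0.03, 0.01, -0.01]
[0.78, 0.0, 0.05, -0.03, 0.01, -0.01]
```

View pics/s1.png

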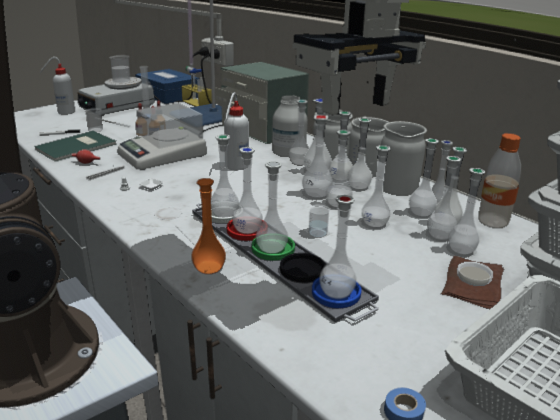

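View pics/t1.png

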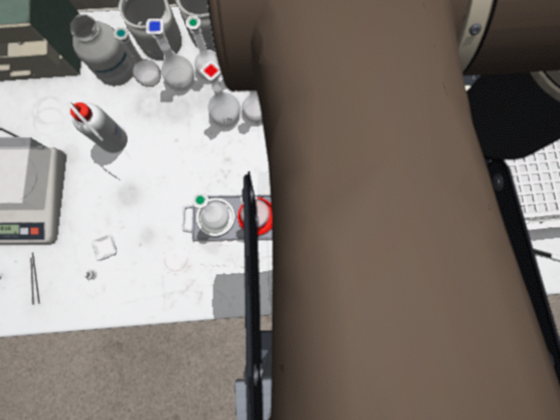

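Emit:
carry_out([
  [0.78,0,0.08,0,0,0],
  [0.78,0,0.08,0,0,0],
  [0.78,0,0.06,0,0,0],
  [0.7,0,0,0,0,0],
  [0,0,0,0,0,0],
])

```text
t: 3.5
eef_pos: [0.492, -0.1864, 0.2242]
ee_rot: [-1.136, 1.561, 0.389]
force: [-0.4, 0.8, -0.9]
width: 0.0873
```

```bash
python3 - <<'E'
from h import *
plan([.4902,-.1907,.132])
g=cams.grab_frame("scene")
cv2.imwrite("pics/s2.png",cv2.resize(g["pixels"][100:320,230:450,::-1],None,fx=2.7,fy=2.7))
E
```

```text
t 3.5 pos [ 0.492  -0.1864  0.2242] rv [0.02 0.23 0.5 ] F [-0.4  0.8 -0.9] w 0.0873 n 3 d [-0.0018 -0.0043 -0.0922]
[0.77, 0.02, -0.04, 0.0, 0.02, 0.04]
[0.77, 0.02, -0.04, 0.0, 0.02, 0.04]
[0.77, 0.02, -0.04, 0.0, 0.02, 0.04]
```

View pics/s2.png

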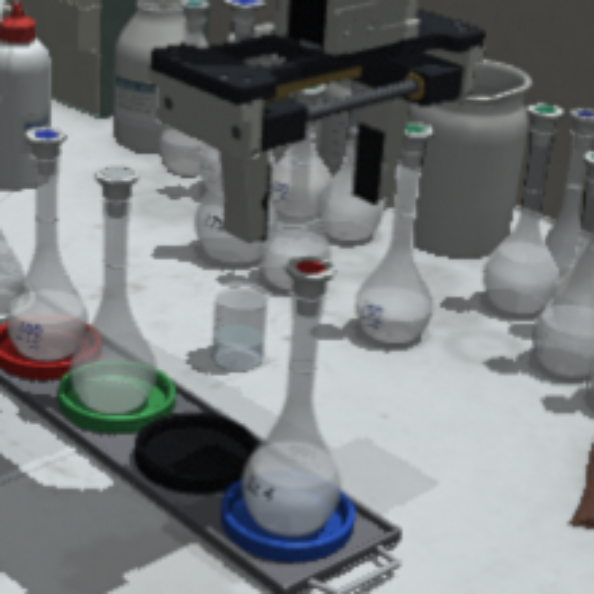

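Emit:
carry_out([
  [0.75,0,-0.05,0,0,0],
  [0.75,0,-0.05,0,0,0],
  [0.3,0,0,0,0,0],
  [0,0,0,0,0,0],
])

```text
t: 3.95
eef_pos: [0.4999, -0.1906, 0.1622]
ee_rot: [-1.542, 1.545, -0.012]
force: [0.1, 0.5, 1.4]
width: 0.0877
```

```bash
python3 - <<'E'
from h import *
for i in range(4):
    plan([.4902,-.1907,.132]);g=cams.grab_frame("scene")
cv2.imwrite("pics/s3.png",cv2.resize(g["pixels"][100:320,230:450,::-1],None,fx=2.7,fy=2.7))
E
```

```text
t 3.95 pos [ 0.4999 -0.1906  0.1622] rv [0.31 0.05 1.47] F [0.1 0.5 1.4] w 0.0877 n 1 d [-0.0097 -0.0001 -0.0302]
[0.75, 0.26, -0.01, 0.08, 0.01, 0.37]
t 4.0 pos [ 0.5005 -0.1907  0.1632] rv [0.32 0.03 1.55] F [ 0.9 -0.1  0.7] w 0.0877 n 1 d [-0.0103  0.     -0.0312]
[0.77, 0.28, -0.01, 0.08, 0.01, 0.39]
t 4.05 pos [ 0.5008 -0.1908  0.1637] rv [0.32 0.03 1.61] F [0.2 0.2 0.3] w 0.0876 n 1 d [-0.0106  0.0001 -0.0317]
[0.78, 0.29, -0.01, 0.08, 0.01, 0.4]
t 4.1 pos [ 0.5009 -0.1908  0.1638] rv [0.31 0.03 1.63] F [ 0.3 -0.5  0.2] w 0.0876 n 1 d [-0.0107  0.0001 -0.0318]
[0.79, 0.29, -0.01, 0.08, 0.01, 0.41]
```

View pics/s3.png

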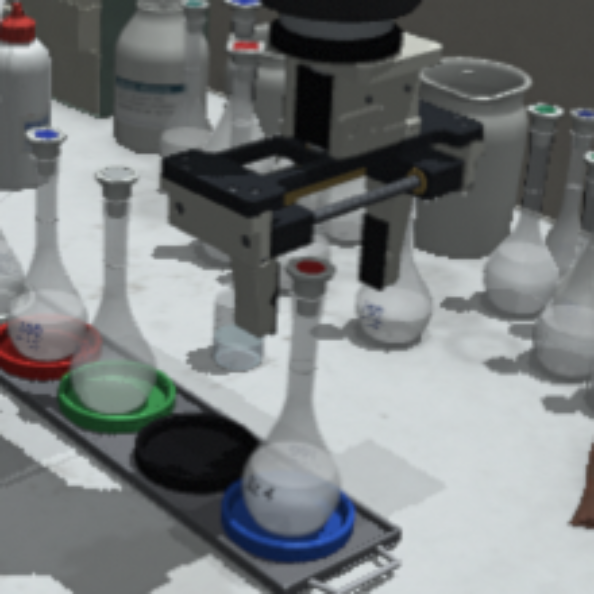

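Emit:
carry_out([
  [0,0.28,0,0.05,0,0.4],
  [0,0,0,0,0,0],
  [0.2,0,0,0,0,0],
  [0.2,0,0,0,0,0],
])

```text
t: 4.55
eef_pos: [0.4905, -0.1904, 0.1502]
ee_rot: [-1.463, 1.566, 0.064]
force: [-0.8, -0.1, -0.1]
width: 0.0877
```

```bash
python3 - <<'E'
from h import *
plan([.4902,-.1907,.132])
E
```

```text
t 4.55 pos [ 0.4905 -0.1904  0.1502] rv [0.1  0.03 0.25] F [-0.8 -0.1 -0.1] w 0.0877 n 1 d [-0.0003 -0.0003 -0.0182]
[0.46, 0.01, -0.01, 0.03, 0.01, 0.06]
```

Emit:
carry_out([
  [0.15,0,0,0,0,0.05],
  [0.15,0,0,0,0,0],
  [0.1,0,0,0,0,0.05],
  [0,0,0,0,0,0],
])

```text
t: 4.95
eef_pos: [0.4893, -0.1903, 0.1304]
ee_rot: [1.479, 1.564, 3.006]
force: [-0.1, 0.5, -0.7]
width: 0.0872
```

```bash
python3 - <<'E'
from h import *
plan([.4902,-.1907,.132])
g=cams.grab_frame("scene")
plan([.4902,-.1907,.132])
cv2.imwrite("pics/s4.png",cv2.resize(g["pixels"][100:320,230:450,::-1],None,fx=2.7,fy=2.7))
E
```

```text
t 4.95 pos [ 0.4893 -0.1903  0.1304] rv [ 0.09  0.04 -0.4 ] F [-0.1  0.5 -0.7] w 0.0872 n 1 d [ 0.0009 -0.0004  0.0016]
[-0.04, -0.02, -0.01, 0.02, 0.01, -0.1]
t 5.0 pos [ 0.4894 -0.1904  0.1307] rv [ 0.09  0.03 -0.38] F [-0.8 -0.2 -0.8] w 0.0874 n 1 d [ 0.0008 -0.0003  0.0013]
[-0.03, -0.02, -0.01, 0.02, 0.01, -0.09]
```

View pics/s4.png

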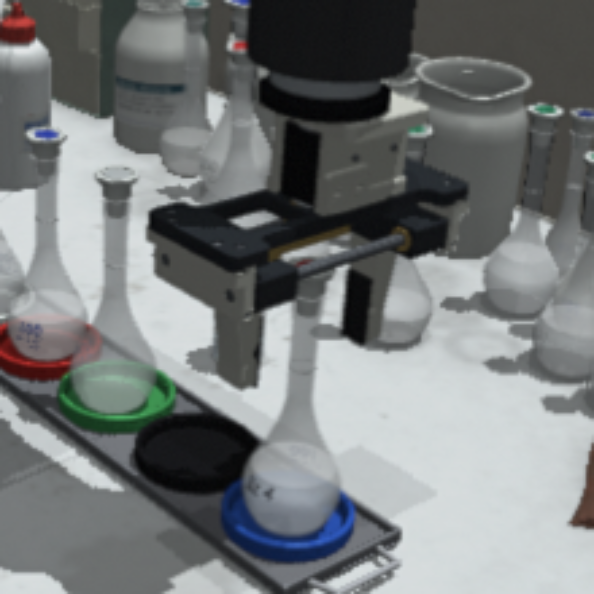

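Emit:
carry_out([
  [-0.04,-0.02,0,0,0,-0.1],
  [0,0,0,0,0,0],
  [0,0,0,0,0,0],
  [0,0,0,0,0,0],
  [0,0,0,0,0,0],
], hand=1, newtons=25)

```text
t: 5.5
eef_pos: [0.4909, -0.1905, 0.1334]
ee_rot: [-1.42, 1.568, 0.107]
force: [-0.3, -0.8, 0.8]
width: 0.0529
```

```bash
python3 - <<'E'
from h import *
plan([.4902,-.1907,.132])
g=cams.grab_frame("scene")
plan([.4902,-.1907,.132])
cv2.imwrite("pics/s5.png",cv2.resize(g["pixels"][100:320,230:450,::-1],None,fx=2.7,fy=2.7))
E
```

```text
t 5.5 pos [ 0.4909 -0.1905  0.1334] rv [0.1  0.02 0.16] F [-0.3 -0.8  0.8] w 0.0529 n 1 d [-0.0007 -0.0002 -0.0014]
[0.03, 0.02, -0.01, 0.02, 0.01, 0.04]
t 5.55 pos [ 0.4909 -0.1905  0.1334] rv [0.1  0.02 0.16] F [ 0.6 -0.4 -0.1] w 0.0492 n 1 d [-0.0007 -0.0002 -0.0014]
[0.03, 0.02, -0.01, 0.02, 0.01, 0.04]
```

View pics/s5.png

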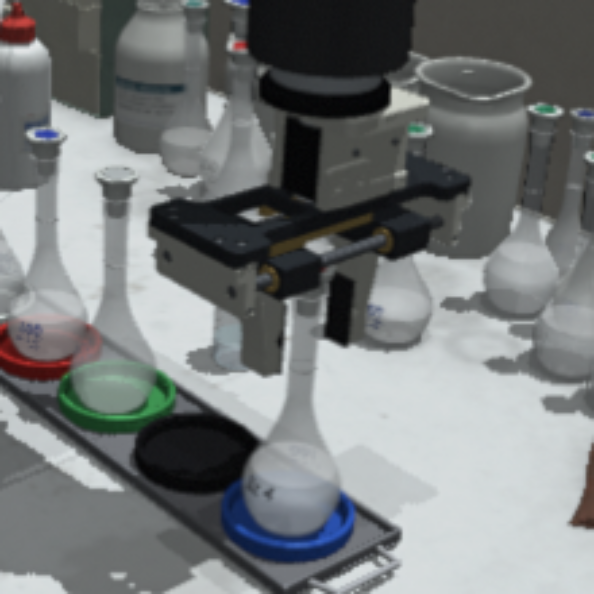

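Emit:
carry_out([
  [0.03,0.02,0,0,0,0],
  [0,0,0,0,0,0],
  [0,0,0,0,0,0],
  [0,0,0,0,0,0],
  [0,0,0,0,0,0],
])

```text
t: 6.05
eef_pos: [0.49, -0.1904, 0.1321]
ee_rot: [-1.407, 1.568, 0.119]
force: [-0.5, 0.1, -0.2]
width: 0.0163
```

Emit:
carry_out([
  [0,0,0,0,0,0],
  [0,0,0,0,0,0],
])

```text
t: 6.25
eef_pos: [0.49, -0.1904, 0.1321]
ee_rot: [-1.415, 1.568, 0.112]
force: [-0.1, -0.4, -0.4]
width: 0.0161
```

```bash
python3 - <<'E'
from h import *
plan([.4902,-.1907,.34])
g=cams.grab_frame("scene")
cv2.imwrite("pics/s6.png",cv2.resize(g["pixels"][100:320,230:450,::-1],None,fx=2.7,fy=2.7))
E
```

```text
t 6.25 pos [ 0.49   -0.1904  0.1321] rv [0.1  0.02 0.16] F [-0.1 -0.4 -0.4] w 0.0161 n 6 d [ 2.000e-04 -3.000e-04  2.079e-01]
[-0.87, -0.0, -0.0, 0.0, 0.0, 0.01]
[-0.87, -0.0, -0.0, 0.0, 0.0, 0.01]
[-0.87, -0.0, -0.0, 0.0, 0.0, 0.01]
[-0.87, -0.0, -0.0, 0.0, 0.0, 0.01]
[-0.87, -0.0, -0.0, 0.0, 0.0, 0.01]
[-0.87, -0.0, -0.0, 0.0, 0.0, 0.01]
```

View pics/s6.png

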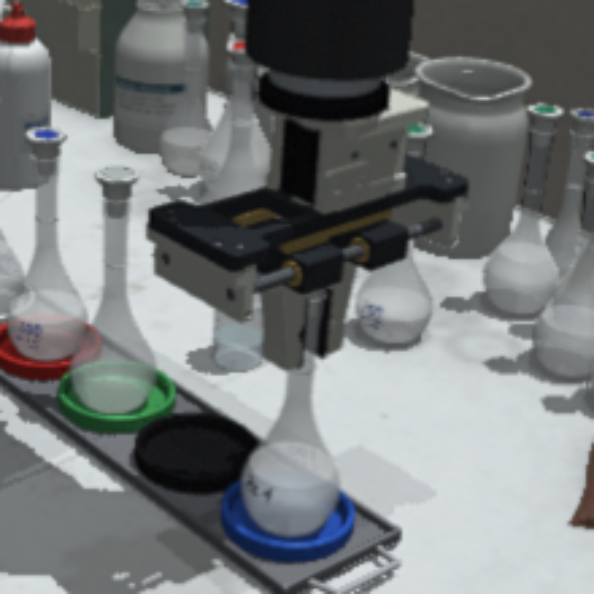

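Emit:
carry_out([
  [-0.2,0,0,0,0,0],
  [-0.3,0,0,0,0,0],
  [-0.3,0,0,0,0,0],
  [-0.3,0,0,0,0,0],
  [-0.1,0,0,0,0,0],
])

```text
t: 6.8
eef_pos: [0.4896, -0.1905, 0.1842]
ee_rot: [-1.368, 1.569, 0.158]
force: [0.8, 0.2, -1.6]
width: 0.0166
```

```bash
python3 - <<'E'
from h import *
plan([.494,-.0975,.175])
g=cams.grab_frame("scene")
cv2.imwrite("pics/s7.png",cv2.resize(g["pixels"][100:320,230:450,::-1],None,fx=2.7,fy=2.7))
E
```

```text
t 6.8 pos [ 0.4896 -0.1905  0.1842] rv [0.09 0.02 0.12] F [ 0.8  0.2 -1.6] w 0.0166 n 3 d [ 0.0044  0.093  -0.0092]
[0.08, -0.0, 0.78, 0.01, 0.0, 0.01]
[0.08, -0.0, 0.78, 0.01, 0.0, 0.01]
[0.08, -0.0, 0.78, 0.01, 0.0, 0.01]
```

View pics/s7.png

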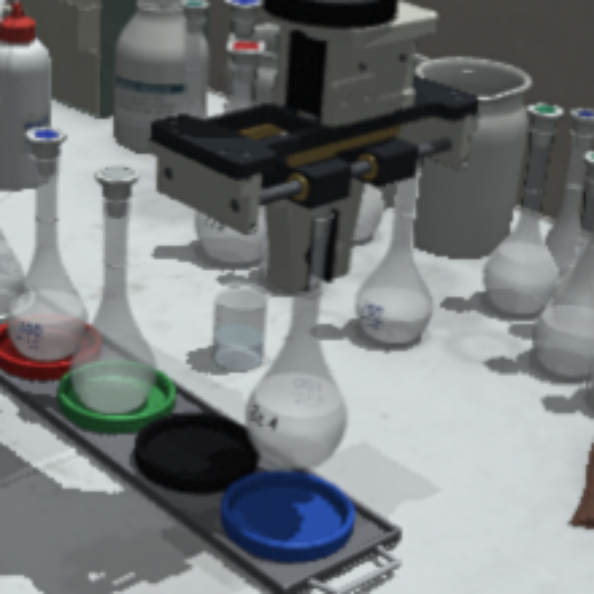

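Lifted, upright. With the blue and black seats visible I'll refine seat centres in the same step as shifting.

Emit:
carry_out([
  [0,0,0.3,0,0,0],
  [0,0,0.5,0,0,0],
  [0,0,0.5,0,0,0],
  [0,0,0.5,0,0,0],
  [0,0,0.3,0,0,0],
])

```text
t: 7.35
eef_pos: [0.4924, -0.1031, 0.1839]
ee_rot: [-1.008, 1.569, 0.515]
force: [0.7, 0.5, -0.8]
width: 0.0165
```

Emit:
carry_out([
  [0,0,0,0,0,0],
  [0,0,0,0,0,0],
])

```text
t: 7.55
eef_pos: [0.4922, -0.1013, 0.1836]
ee_rot: [-0.809, 1.569, 0.716]
force: [0.7, -0.7, -1.2]
width: 0.0166
```

```bash
python3 - <<'E'
from h import *
plan([.494,-.0975,.175])
f=cams.grab_frame("top");g=cams.grab_frame("scene")
cv2.imwrite("pics/s8.png",cv2.resize(g["pixels"][100:320,230:450,::-1],None,fx=2.7,fy=2.7))
h=cv2.cvtColor(g["pixels"],cv2.COLOR_RGB2HSV)
m=((h[...,0]>105)&(h[...,0]<130)&(h[...,1]>110)).astype(np.uint8)
k,l,st,c=cv2.connectedComponentsWithStats(m)
for i in range(1,k):
    if st[i][4]>300 and st[i][0]>300 and 250<c[i][1]<330:
        x,y,w,hh,_=st[i]
        pts=np.argwhere(l==i)[:,::-1].astype(np.float32)
        e=cv2.fitEllipse(cv2.convexHull(pts)); print('ell',e[0],onz(g,e[0],.0155),onz(g,e[0],.0145))
E
```

```text
t 7.55 pos [ 0.4922 -0.1013  0.1836] rv [0.03 0.07 0.07] F [ 0.7 -0.7 -1.2] w 0.0166 n 1 d [ 0.0018  0.0038 -0.0086]
[0.21, -0.04, 0.1, 0.01, 0.02, 0.02]
ell (335.5563659667969, 290.24273681640625) [ 0.48921014 -0.18772145  0.0155    ] [ 0.49028868 -0.18676013  0.0145    ]
```

View pics/s8.png

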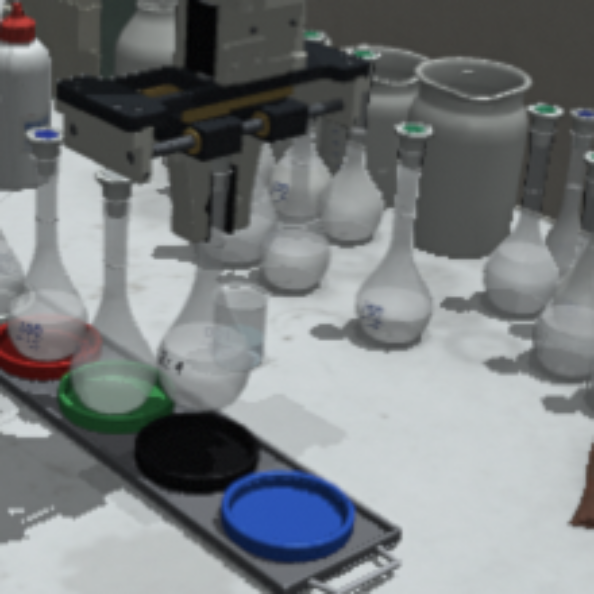

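Emit:
carry_out([
  [0.2,-0.03,0.1,0,0,0],
  [0.3,0,0,0,0,0],
  [0.3,0,0,0,0,0],
  [0.2,0,0,0,0,0],
  [0,0,0,0,0,0],
])

```text
t: 8.15
eef_pos: [0.4929, -0.0993, 0.139]
ee_rot: [0.556, 1.57, 2.077]
force: [0.3, -0.3, -1.2]
width: 0.0165
```

```bash
python3 - <<'E'
from h import *
plan([.494,-.097,.1325])
E
```

```text
t 8.15 pos [ 0.4929 -0.0993  0.139 ] rv [-0.22  0.06 -0.04] F [ 0.3 -0.3 -1.2] w 0.0165 n 1 d [ 0.0011  0.0023 -0.0065]
[0.16, -0.03, 0.06, -0.06, 0.01, -0.01]
```

Emit:
carry_out([
  [0.05,-0.02,0.04,0,0,0],
  [0.05,0,0,0,0,0],
  [0.04,0,0,0,0,0],
  [0.03,0,0,0,0,0],
  [0,0,0,0,0,0],
])

```text
t: 8.65
eef_pos: [0.4946, -0.0979, 0.1323]
ee_rot: [-0.586, 1.57, 0.935]
force: [-0.4, -0.2, -0.5]
width: 0.0164
```

```bash
python3 - <<'E'
from h import *
plan([.494,-.097,.1325])
E
```

```text
t 8.65 pos [ 0.4946 -0.0979  0.1323] rv [-0.22  0.04  0.03] F [-0.4 -0.2 -0.5] w 0.0164 n 1 d [-0.0006  0.0009  0.0002]
[-0.01, 0.02, 0.02, -0.06, 0.01, 0.01]
```

Emit:
carry_out([
  [0.02,0,0,0,0,0],
  [0.02,0,0,0,0,0],
  [0,0,0,0,0,0],
])

```text
t: 8.95
eef_pos: [0.4952, -0.098, 0.1323]
ee_rot: [-1.406, 1.568, 0.116]
force: [0.8, 0.5, -0.9]
width: 0.0163
```

```bash
python3 - <<'E'
from h import *
plan([.494,-.097,.1325])
g=cams.grab_frame("scene")
plan([.494,-.097,.1325])
cv2.imwrite("pics/s9.png",cv2.resize(g["pixels"][100:320,230:450,::-1],None,fx=2.7,fy=2.7))
E
```

```text
t 8.95 pos [ 0.4952 -0.098   0.1323] rv [-0.19  0.02  0.14] F [ 0.8  0.5 -0.9] w 0.0163 n 1 d [-0.0012  0.001   0.0002]
[-0.0, 0.03, 0.02, -0.05, 0.01, 0.04]
t 9.0 pos [ 0.4953 -0.098   0.1323] rv [-0.18  0.03  0.15] F [-0.3  0.3 -1.8] w 0.0165 n 1 d [-0.0013  0.001   0.0002]
[-0.0, 0.03, 0.02, -0.05, 0.01, 0.04]
```

View pics/s9.png

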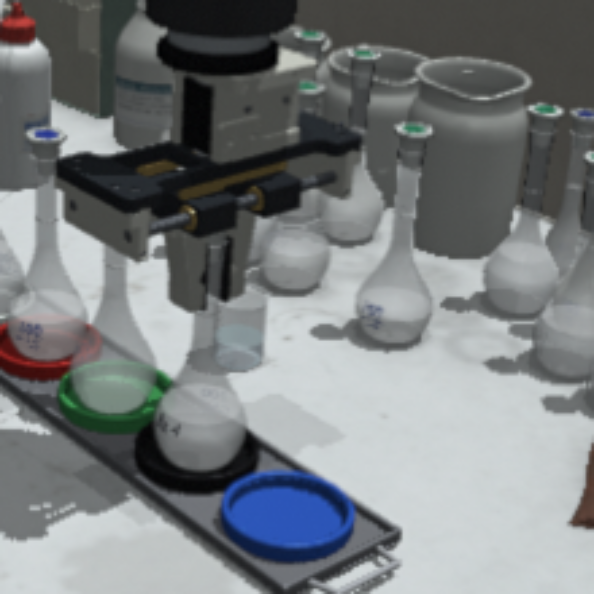

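Emit:
carry_out([
  [0.05,0.02,0,0,0,0],
  [0,0,0,0,0,0],
])

```text
t: 9.2
eef_pos: [0.4962, -0.0982, 0.1324]
ee_rot: [-1.586, 1.564, -0.063]
force: [0.7, 0.1, -1.5]
width: 0.0168
```

Emit:
carry_out([
  [0.05,0.04,0,0,0,0.1],
  [0.03,0,0,0,0,0],
  [0,0,0,0,0,0],
])

```text
t: 9.5
eef_pos: [0.4971, -0.0984, 0.1322]
ee_rot: [-1.756, 1.566, -0.232]
force: [-0.1, 0.8, -1.9]
width: 0.0164
```

```bash
python3 - <<'E'
from h import *
for i in range(4): plan([.494,-.097,.1315]);cams.grab_frame("top")
E
```

```text
t 9.5 pos [ 0.4971 -0.0984  0.1322] rv [-0.02 -0.05  0.27] F [-0.1  0.8 -1.9] w 0.0164 n 1 d [-0.0031  0.0014 -0.0007]
[0.02, 0.08, 0.03, -0.01, -0.01, 0.07]
t 9.55 pos [ 0.4971 -0.0984  0.1321] rv [-0.03 -0.05  0.27] F [ 0.2 -0.1 -1.6] w 0.0162 n 1 d [-0.0031  0.0014 -0.0006]
[0.01, 0.08, 0.03, -0.01, -0.01, 0.07]
t 9.6 pos [ 0.4972 -0.0984  0.132 ] rv [-0.02 -0.05  0.28] F [-0.5 -0.1  1.7] w 0.0166 n 1 d [-0.0032  0.0014 -0.0005]
[0.01, 0.08, 0.03, -0.0, -0.01, 0.07]
t 9.65 pos [ 0.4972 -0.0985  0.132 ] rv [-0.02 -0.06  0.27] F [-0.5 -0.6  2.8] w 0.0162 n 1 d [-0.0032  0.0015 -0.0005]
[0.01, 0.08, 0.03, -0.0, -0.01, 0.07]
```

Emit:
carry_out([
  [0,0,0,0,0,0],
  [0,0,0,0,0,0],
  [0,0,0,0,0,0],
  [0,0,0,0,0,0],
  [0,0,0,0,0,0],
], hand=0.35)

```text
t: 10.2
eef_pos: [0.4966, -0.0984, 0.131]
ee_rot: [-1.885, 1.568, -0.361]
force: [-0.7, 0.1, 0.4]
width: 0.0509
```

Emit:
carry_out([
  [-0.3,0,0,0,0,0],
  [-0.6,0,0,0,0,0],
  [-0.7,0,0,0,0,0],
  [-0.7,0,0,0,0,0],
])

```text
t: 10.6
eef_pos: [0.4938, -0.0986, 0.2242]
ee_rot: [2.004, 1.565, -2.755]
force: [1.4, -0.3, -1.0]
width: 0.0574
```

```bash
python3 - <<'E'
from h import *
plan([.504,.091,.24])
g=cams.grab_frame("scene")
cv2.imwrite("pics/s10.png",cv2.resize(g["pixels"][80:320,180:420,::-1],None,fx=2.5,fy=2.5))
E
```

```text
t 10.6 pos [ 0.4938 -0.0986  0.2242] rv [-0.06 -0.14 -0.3 ] F [ 1.4 -0.3 -1. ] w 0.0574 n 5 d [0.0102 0.1896 0.0158]
[-0.08, -0.01, 0.95, -0.0, -0.01, -0.02]
[-0.08, -0.01, 0.95, -0.0, -0.01, -0.02]
[-0.08, -0.01, 0.95, -0.0, -0.01, -0.02]
[-0.08, -0.01, 0.95, -0.0, -0.01, -0.02]
[-0.08, -0.01, 0.95, -0.0, -0.01, -0.02]
```

View pics/s10.png

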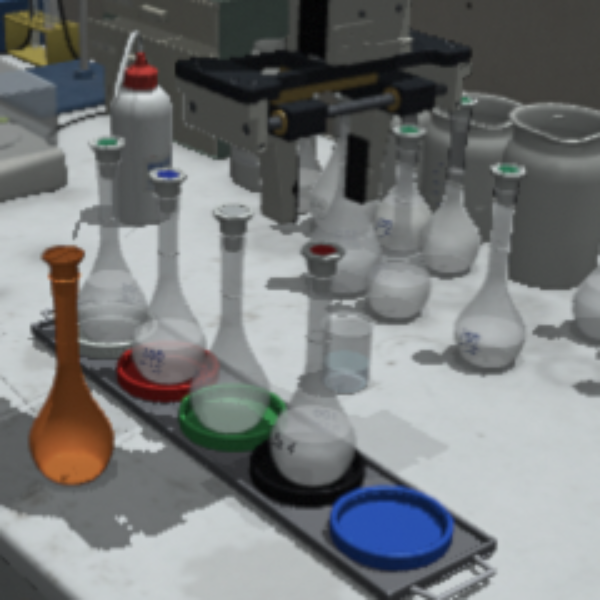

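Emit:
carry_out([
  [-0.3,0,0.4,0,0,0],
  [-0.2,0,0.8,0,0,0],
  [0,0,0.9,0,0,0],
  [0,0,0.9,0,0,0],
  [0,0,0.9,0,0,0],
])

```text
t: 11.15
eef_pos: [0.5051, 0.0585, 0.2579]
ee_rot: [-1.571, 1.559, -0.052]
force: [0.5, -1.0, 0.2]
width: 0.0568
```

Emit:
carry_out([
  [0,0,0.4,0,0,0],
  [0,0,0,0,0,0],
  [0,0,0,0,0,0],
])

```text
t: 11.45
eef_pos: [0.5062, 0.0789, 0.2603]
ee_rot: [-1.469, 1.556, 0.055]
force: [1.0, -0.4, 0.4]
width: 0.0568
```

```bash
python3 - <<'E'
from h import *
plan([.5035,.0905,.16])
E
```

```text
t 11.45 pos [0.5062 0.0789 0.2603] rv [-0.08  0.09  0.85] F [ 1.  -0.4  0.4] w 0.0568 n 3 d [-0.0027  0.0116 -0.1003]
[0.84, 0.04, 0.09, -0.01, 0.01, 0.07]
[0.84, 0.04, 0.09, -0.01, 0.01, 0.07]
[0.84, 0.03, 0.09, -0.01, 0.01, 0.07]
```

Emit:
carry_out([
  [0.3,0.06,0.3,0,0,0.15],
  [0.4,0,0,0,0,0.05],
  [0.3,0,0,0,0,0],
  [0,0,0,0,0,0],
])

```text
t: 11.85
eef_pos: [0.5042, 0.09, 0.2185]
ee_rot: [-0.049, 1.569, 1.471]
force: [-0.1, -0.0, 1.0]
width: 0.0569
```

```bash
python3 - <<'E'
from h import *
plan([.5035,.0905,.132])
E
```

```text
t 11.85 pos [0.5042 0.09   0.2185] rv [-0.28  0.13  0.01] F [-0.1 -0.   1. ] w 0.0569 n 3 d [-0.0007  0.0005 -0.0865]
[0.72, 0.01, 0.0, -0.02, 0.01, 0.0]
[0.72, 0.01, 0.0, -0.02, 0.01, 0.0]
[0.72, 0.01, 0.0, -0.02, 0.01, 0.0]
```

Emit:
carry_out([
  [0.4,0,0,0,0,0],
  [0.4,0,0,0,0,0],
  [0.4,0,0,0,0,0],
  [0.3,0,0,0,0,0],
  [0.2,0,0,0,0,0],
])

```text
t: 12.35
eef_pos: [0.5058, 0.0888, 0.15]
ee_rot: [-0.815, 1.567, 0.703]
force: [-0.0, 0.1, -0.1]
width: 0.0568
```

Emit:
carry_out([
  [0,0,0,0,0,0],
])

```text
t: 12.45
eef_pos: [0.5053, 0.0884, 0.1491]
ee_rot: [-0.641, 1.569, 0.876]
force: [0.8, -0.4, 1.0]
width: 0.057
```

```bash
python3 - <<'E'
from h import *
plan([.5035,.0905,.132])
g=cams.grab_frame("scene")
cv2.imwrite("pics/s11.png",cv2.resize(g["pixels"][80:320,180:420,::-1],None,fx=2.5,fy=2.5))
E
```

```text
t 12.45 pos [0.5053 0.0884 0.1491] rv [-0.45  0.1   0.08] F [ 0.8 -0.4  1. ] w 0.057 n 1 d [-0.0018  0.0021 -0.0171]
[0.43, 0.05, 0.05, -0.11, 0.03, 0.02]
```

View pics/s11.png

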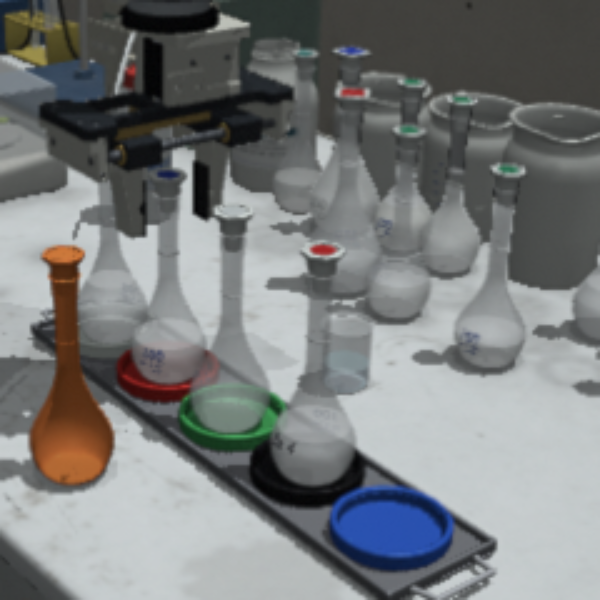

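Emit:
carry_out([
  [0.15,0.04,0.05,-0.1,0,0],
  [0.12,0,0,0,0,0],
  [0.1,0,0,0,0,0],
  [0,0,0,0,0,0],
])

```text
t: 12.9
eef_pos: [0.5052, 0.0914, 0.1355]
ee_rot: [-0.955, 1.565, 0.57]
force: [-0.5, -0.2, -0.6]
width: 0.0572
```

```bash
python3 - <<'E'
from h import *
plan([.5035,.0905,.132])
g=cams.grab_frame("scene")
cv2.imwrite("pics/s12.png",cv2.resize(g["pixels"][80:320,180:420,::-1],None,fx=2.5,fy=2.5))
E
```

```text
t 12.9 pos [0.5052 0.0914 0.1355] rv [0.02 0.2  0.29] F [-0.5 -0.2 -0.6] w 0.0572 n 1 d [-0.0017 -0.0009 -0.0035]
[0.09, 0.04, -0.03, 0.0, 0.05, 0.07]
```

View pics/s12.png

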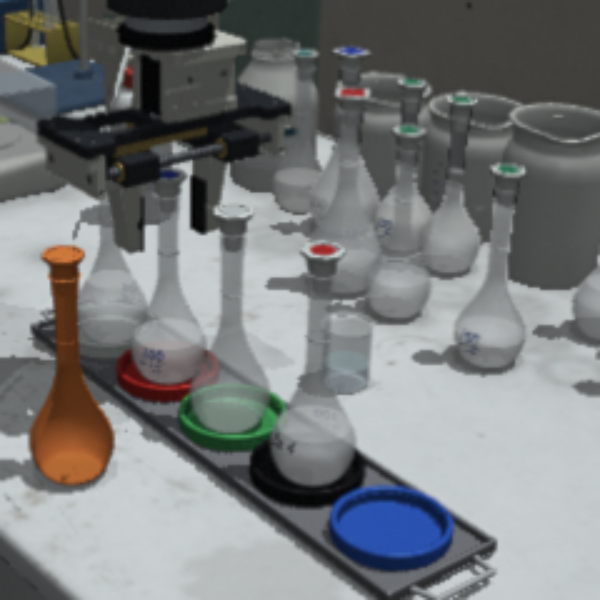

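Emit:
carry_out([
  [0.08,0.03,0,0,0,0.07],
  [0,0,0,0,0,0],
  [0,0,0,0,0,0],
])

```text
t: 13.25
eef_pos: [0.5044, 0.0917, 0.1328]
ee_rot: [-0.174, 1.567, 1.352]
force: [0.3, -0.6, -0.3]
width: 0.0571
```

```bash
python3 - <<'E'
from h import *
plan([.504,.0905,.132])
E
```

```text
t 13.25 pos [0.5044 0.0917 0.1328] rv [0.03 0.23 0.04] F [ 0.3 -0.6 -0.3] w 0.0571 n 1 d [-0.0004 -0.0012 -0.0008]
[0.02, 0.01, -0.03, 0.01, 0.06, 0.01]
```

Emit:
carry_out([
  [0.02,0,0,0,0.05,0],
  [0,0,0,0,0,0],
  [0,0,0,0,0,0],
  [0,0,0,0,0,0],
  [0,0,0,0,0,0],
], hand=1)

```text
t: 13.75
eef_pos: [0.5046, 0.0918, 0.1322]
ee_rot: [-1.311, 1.57, 0.214]
force: [-0.5, -0.5, 0.2]
width: 0.0226
```

Emit:
carry_out([
  [0,0,0,0,0,0],
  [0,0,0,0,0,0],
  [0,0,0,0,0,0],
  [0,0,0,0,0,0],
])

```text
t: 14.15
eef_pos: [0.5046, 0.0917, 0.1321]
ee_rot: [-1.259, 1.57, 0.266]
force: [0.8, 0.1, -0.5]
width: 0.0167
```

```bash
python3 - <<'E'
from h import *
plan([.504,.0905,.345])
g=cams.grab_frame("scene")
cv2.imwrite("pics/s13.png",cv2.resize(g["pixels"][80:320,180:420,::-1],None,fx=2.5,fy=2.5))
E
```

```text
t 14.15 pos [0.5046 0.0917 0.1321] rv [0.02 0.02 0.06] F [ 0.8  0.1 -0.5] w 0.0167 n 6 d [-0.0006 -0.0012  0.2129]
[-0.89, 0.0, -0.0, 0.0, 0.0, 0.0]
[-0.89, 0.0, -0.0, 0.0, 0.0, 0.0]
[-0.89, 0.0, -0.0, 0.0, 0.0, 0.0]
[-0.89, 0.0, -0.0, 0.0, 0.0, 0.0]
[-0.89, 0.0, -0.01, 0.0, 0.0, 0.0]
[-0.89, 0.0, -0.01, 0.0, 0.0, 0.0]
```

View pics/s13.png

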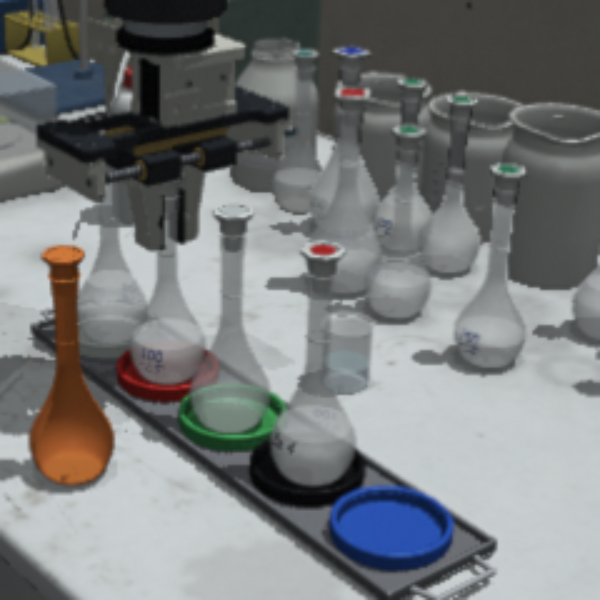

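Emit:
carry_out([
  [-0.2,0,0,0,0,0],
  [-0.4,0,0,0,0,0],
  [-0.5,0,0,0,0,0],
  [-0.6,0,0,0,0,0],
  [-0.6,0,0,0,0,0],
])

```text
t: 14.7
eef_pos: [0.5018, 0.0904, 0.2251]
ee_rot: [2.085, 1.563, -2.674]
force: [0.6, 0.3, -0.2]
width: 0.0163
```

Emit:
carry_out([
  [-0.6,0,0,0,0,0],
  [-0.6,0,0,0,0,0],
  [-0.6,0,0,0,0,0],
  [-0.5,0,0,0,0,0],
  [-0.3,0,0,0,0,0],
])

```text
t: 15.2
eef_pos: [0.5018, 0.0902, 0.3381]
ee_rot: [2.058, 1.567, -2.7]
force: [0.4, -0.5, -1.9]
width: 0.0164
```

Emit:
carry_out([
  [0,0,0,0,0,0],
])

```text
t: 15.3
eef_pos: [0.5023, 0.0903, 0.3401]
ee_rot: [2.136, 1.57, -2.622]
force: [0.6, 0.2, -1.4]
width: 0.0165
```

```bash
python3 - <<'E'
from h import *
plan([.4905,-.190,.355])
g=cams.grab_frame("scene")
cv2.imwrite("pics/s14.png",cv2.resize(g["pixels"][:320,100:420,::-1],None,fx=1.8,fy=1.8))
E
```

```text
t 15.3 pos [0.5023 0.0903 0.3401] rv [-0.01 -0.02 -0.03] F [ 0.6  0.2 -1.4] w 0.0165 n 7 d [-0.0118 -0.2803  0.0149]
[-0.05, -0.0, -1.0, -0.0, -0.0, -0.0]
[-0.05, -0.0, -1.0, -0.0, -0.0, -0.0]
[-0.05, -0.0, -1.0, -0.0, -0.0, -0.0]
[-0.05, -0.0, -1.0, -0.0, -0.0, -0.0]
[-0.05, -0.0, -1.0, -0.0, -0.0, -0.0]
[-0.05, -0.0, -1.0, -0.0, -0.0, -0.0]
[-0.05, -0.0, -1.0, -0.0, -0.0, -0.0]
```

View pics/s14.png

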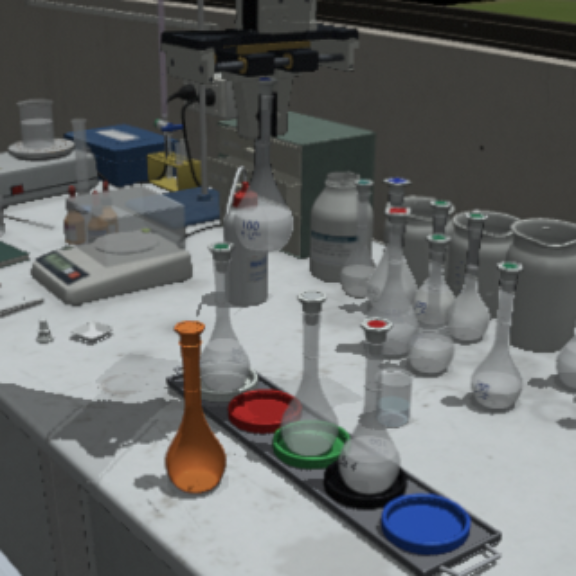

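Emit:
carry_out([
  [-0.15,0,-0.2,0,0,0],
  [-0.15,0,-0.4,0,0,0],
  [0,0,-0.6,0,0,0],
  [0,0,-0.7,0,0,0],
  [0,0,-0.7,0,0,0],
])

```text
t: 15.85
eef_pos: [0.495, -0.0181, 0.3483]
ee_rot: [1.959, 1.561, -2.794]
force: [0.5, -0.3, -1.5]
width: 0.0164
```

Emit:
carry_out([
  [0,0,-0.7,0,0,0],
  [0,0,-0.7,0,0,0],
  [0,0,-0.7,0,0,0],
  [0,0,-0.7,0,0,0],
  [0,0,-0.6,0,0,0],
])

```text
t: 16.35
eef_pos: [0.4847, -0.1651, 0.3474]
ee_rot: [1.901, 1.556, -2.854]
force: [0.4, 1.2, -1.4]
width: 0.0165
```

Emit:
carry_out([
  [0,0,-0.4,0,0,0],
  [0,0,-0.2,0,0,0],
  [0,0,0,0,0,0],
])

```text
t: 16.65
eef_pos: [0.4807, -0.1952, 0.3462]
ee_rot: [1.853, 1.552, -2.908]
force: [0.0, -1.0, -2.2]
width: 0.0164
```

```bash
python3 - <<'E'
from h import *
plan([.4905,-.190,.18])
E
```

```text
t 16.65 pos [ 0.4807 -0.1952  0.3462] rv [-0.14 -0.31 -1.06] F [ 0.  -1.  -2.2] w 0.0164 n 5 d [ 0.0098  0.0052 -0.1662]
[0.83, -0.06, 0.03, -0.01, -0.02, -0.05]
[0.83, -0.06, 0.03, -0.01, -0.02, -0.05]
[0.83, -0.06, 0.03, -0.01, -0.02, -0.05]
[0.83, -0.05, 0.03, -0.01, -0.02, -0.05]
[0.83, -0.05, 0.03, -0.01, -0.02, -0.05]
```

Emit:
carry_out([
  [0.3,-0.1,0.05,0,0,-0.15],
  [0.5,-0.05,0.05,0,0,-0.05],
  [0.6,0,0,0,0,0],
  [0.6,0,0,0,0,0],
  [0.6,0,0,0,0,0],
])

```text
t: 17.15
eef_pos: [0.4876, -0.191, 0.2422]
ee_rot: [-2.697, 1.565, -1.174]
force: [0.4, -0.2, -1.4]
width: 0.0166
```

```bash
python3 - <<'E'
from h import *
plan([.4905,-.190,.16])
E
```

```text
t 17.15 pos [ 0.4876 -0.191   0.2422] rv [-0.1  -0.31  0.15] F [ 0.4 -0.2 -1.4] w 0.0166 n 3 d [ 0.0029  0.001  -0.0822]
[0.69, -0.02, 0.01, -0.01, -0.03, 0.01]
[0.69, -0.02, 0.01, -0.01, -0.03, 0.01]
[0.69, -0.02, 0.01, -0.01, -0.03, 0.01]
```

Emit:
carry_out([
  [0.6,0,0.02,0,-0.07,0.1],
  [0.5,0,0,0,0,0.1],
  [0.4,0,0,0,0,0.1],
  [0.2,0,0,0,0,0],
  [0,0,0,0,0,0],
])

```text
t: 17.65
eef_pos: [0.4844, -0.1872, 0.1684]
ee_rot: [1.543, 1.546, 3.069]
force: [0.5, -0.4, -0.0]
width: 0.0164
```

```bash
python3 - <<'E'
from h import *
plan([.4905,-.190,.14])
g=cams.grab_frame("scene")
cv2.imwrite("pics/s15.png",cv2.resize(g["pixels"][80:320,180:420,::-1],None,fx=2.5,fy=2.5))
E
```

```text
t 17.65 pos [ 0.4844 -0.1872  0.1684] rv [ 0.08  0.04 -1.43] F [ 0.5 -0.4 -0. ] w 0.0164 n 1 d [ 0.0061 -0.0028 -0.0284]
[0.71, -0.17, -0.06, 0.02, 0.01, -0.36]
```

View pics/s15.png

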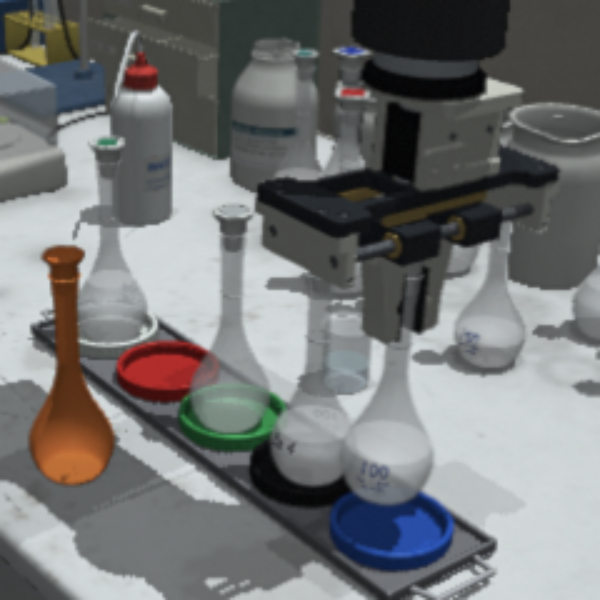

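Emit:
carry_out([
  [0.2,-0.15,-0.06,0,0,-0.36],
  [0.2,0,0,0,0,0],
  [0.2,0,0,0,0,0],
  [0,0,0,0,0,0],
])

```text
t: 18.1
eef_pos: [0.4925, -0.1898, 0.1473]
ee_rot: [-1.568, 1.564, -0.04]
force: [-0.9, 0.1, -1.4]
width: 0.0166
```

```bash
python3 - <<'E'
from h import *
plan([.4905,-.190,.136])
E
```

```text
t 18.1 pos [ 0.4925 -0.1898  0.1473] rv [0.15 0.   0.37] F [-0.9  0.1 -1.4] w 0.0166 n 1 d [-0.002  -0.0002 -0.0113]
[0.28, 0.05, -0.01, 0.04, 0.0, 0.09]
```

Emit:
carry_out([
  [0.08,0.05,0,0,0,0.1],
  [0.08,0,0,0,0,0],
  [0.08,0,0,0,0,0],
  [0.06,0,0,0,0,0],
  [0,0,0,0,0,0],
])

```text
t: 18.6
eef_pos: [0.4908, -0.1897, 0.1352]
ee_rot: [1.929, 1.57, -2.827]
force: [0.4, 0.4, -1.0]
width: 0.016
```

```bash
python3 - <<'E'
from h import *
plan([.4905,-.190,.1315])
E
```

```text
t 18.6 pos [ 0.4908 -0.1897  0.1352] rv [ 0.16 -0.02 -0.04] F [ 0.4  0.4 -1. ] w 0.016 n 1 d [-0.0003 -0.0003 -0.0037]
[0.09, 0.01, -0.01, 0.04, -0.0, -0.01]
```

Emit:
carry_out([
  [0.05,0,0,0,0,0],
  [0.04,0,0,0,0,0],
  [0.03,0,0,0,0,0],
  [0.03,0,0,0,0,0],
  [0,0,0,0,0,0],
])

```text
t: 19.1
eef_pos: [0.492, -0.1904, 0.1325]
ee_rot: [-2.389, 1.568, -0.86]
force: [-0.7, 1.1, -1.3]
width: 0.0166
```

```bash
python3 - <<'E'
from h import *
plan([.4905,-.190,.1315])
cams.grab_frame("top")
plan([.4905,-.190,.1315])
E
```

```text
t 19.1 pos [ 0.492  -0.1904  0.1325] rv [ 0.25 -0.13  0.12] F [-0.7  1.1 -1.3] w 0.0166 n 1 d [-0.0015  0.0004 -0.001 ]
[0.02, 0.04, 0.01, 0.06, -0.03, 0.03]
t 19.15 pos [ 0.4921 -0.1904  0.1325] rv [ 0.26 -0.13  0.13] F [-0.8  0.1 -1.9] w 0.0165 n 1 d [-0.0016  0.0004 -0.001 ]
[0.02, 0.04, 0.01, 0.06, -0.03, 0.03]
```

Emit:
carry_out([
  [0.06,0.04,0,0,0,0],
  [0.04,0.02,0,0,0,0],
  [0,0,0,0,0,0],
])

```text
t: 19.45
eef_pos: [0.4929, -0.1911, 0.1324]
ee_rot: [-2.01, 1.56, -0.478]
force: [-0.1, -0.8, -0.9]
width: 0.0163
```

```bash
python3 - <<'E'
from h import *
plan([.4905,-.190,.1315])
g=cams.grab_frame("scene")
plan([.4905,-.190,.1315])
cv2.imwrite("pics/s16.png",cv2.resize(g["pixels"][80:320,180:420,::-1],None,fx=2.5,fy=2.5))
E
```

```text
t 19.45 pos [ 0.4929 -0.1911  0.1324] rv [ 0.37 -0.25  0.54] F [-0.1 -0.8 -0.9] w 0.0163 n 1 d [-0.0024  0.0011 -0.0009]
[0.02, 0.06, 0.03, 0.09, -0.06, 0.14]
t 19.5 pos [ 0.4931 -0.1912  0.1324] rv [ 0.38 -0.25  0.57] F [ 0.5  1.  -0.4] w 0.0166 n 1 d [-0.0026  0.0012 -0.0009]
[0.02, 0.07, 0.03, 0.09, -0.06, 0.14]
```

View pics/s16.png

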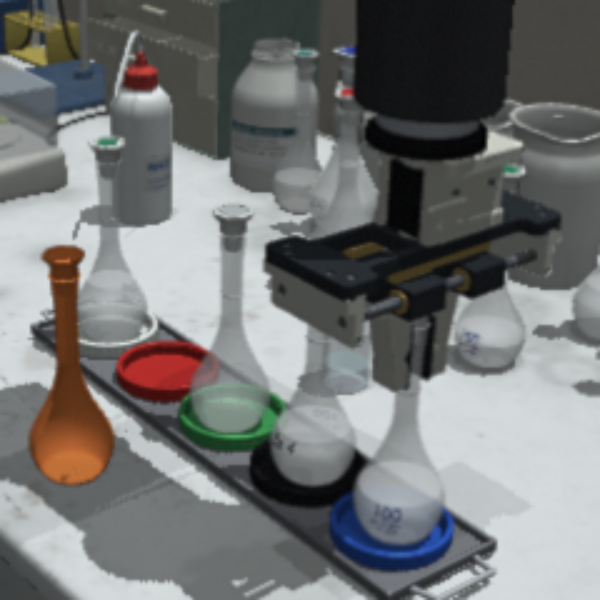

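Emit:
carry_out([
  [0.04,0.06,0.03,0.05,0,0.15],
  [0.02,0,0,0,0,0],
  [0,0,0,0,0,0],
  [0,0,0,0,0,0],
])

```text
t: 19.9
eef_pos: [0.4939, -0.1909, 0.1321]
ee_rot: [-2.488, 1.562, -0.959]
force: [-1.5, 0.1, 3.4]
width: 0.0164
```

```bash
python3 - <<'E'
from h import *
plan([.4905,-.190,.1315])
g=cams.grab_frame("scene")
plan([.4905,-.190,.1315])
E
```

```text
t 19.9 pos [ 0.4939 -0.1909  0.1321] rv [ 0.25 -0.38  0.29] F [-1.5  0.1  3.4] w 0.0164 n 1 d [-0.0034  0.0009 -0.0006]
[0.01, 0.09, 0.02, 0.06, -0.1, 0.07]
t 19.95 pos [ 0.4939 -0.1909  0.1321] rv [ 0.25 -0.38  0.29] F [-0.8 -1.   3.8] w 0.0164 n 1 d [-0.0034  0.0009 -0.0006]
[0.01, 0.09, 0.02, 0.06, -0.09, 0.07]
```

Emit:
carry_out([
  [0,0,0,0,0,0],
  [0,0,0,0,0,0],
  [0,0,0,0,0,0],
  [0,0,0,0,0,0],
  [0,0,0,0,0,0],
], hand=0.35)

```text
t: 20.45
eef_pos: [0.4932, -0.1905, 0.1305]
ee_rot: [-2.63, 1.564, -1.102]
force: [0.2, 0.0, 0.3]
width: 0.0511
```

Emit:
carry_out([
  [-0.3,0,0,0,0,0],
  [-0.6,0,0,0,0,0],
  [-0.8,0,0,0,0,0],
  [-0.8,0,0,0,0,0],
  [0,0,0,0,0,0],
])

```text
t: 20.95
eef_pos: [0.4924, -0.1903, 0.2367]
ee_rot: [-2.899, 1.564, -1.37]
force: [0.7, -1.4, -0.3]
width: 0.0569
```

```bash
python3 - <<'E'
from h import *
plan([.4965,-.0975,.22])
g=cams.grab_frame("scene")
cv2.imwrite("pics/s17.png",cv2.resize(g["pixels"][80:320,180:420,::-1],None,fx=2.5,fy=2.5))
E
```

```text
t 20.95 pos [ 0.4924 -0.1903  0.2367] rv [ 0.23 -0.39  0.1 ] F [ 0.7 -1.4 -0.3] w 0.0569 n 3 d [ 0.0041  0.0928 -0.0167]
[0.13, -0.0, 0.77, 0.02, -0.03, 0.01]
[0.14, -0.0, 0.77, 0.02, -0.03, 0.01]
[0.14, 0.0, 0.77, 0.02, -0.03, 0.01]
```

View pics/s17.png

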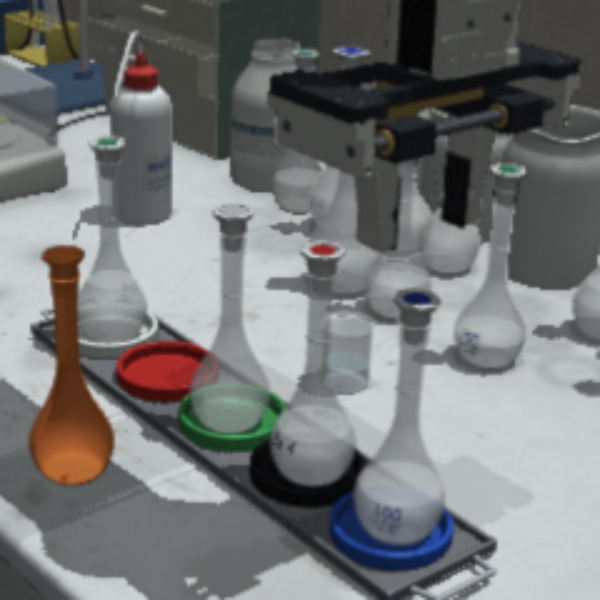

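Emit:
carry_out([
  [0,0,0.4,0,-0.1,0],
  [0,0,0.7,0,0,0],
  [0,0,0.7,0,0,0],
  [0,0,0.5,0,0,0],
  [0,0,0,0,0,0],
])

```text
t: 21.5
eef_pos: [0.4931, -0.0928, 0.2326]
ee_rot: [0.997, 1.565, 2.522]
force: [0.6, 0.5, 0.3]
width: 0.0571
```

```bash
python3 - <<'E'
from h import *
cams.grab_frame("top")
plan([.4965,-.0982,.18])
E
```

```text
t 21.55 pos [ 0.493  -0.0935  0.2325] rv [ 0.01  0.17 -0.29] F [-0.2  0.1  0.2] w 0.057 n 2 d [ 0.0035 -0.0047 -0.0525]
[0.66, -0.05, -0.06, 0.0, 0.02, -0.04]
[0.66, -0.05, -0.06, 0.0, 0.02, -0.04]
```

Emit:
carry_out([
  [0.4,-0.04,-0.12,0,0,-0.05],
  [0.4,0,0,0,0,0],
  [0.4,0,0,0,0,0],
  [0.4,0,0,0,0,0],
  [0.3,0,0,0,0,0],
])

```text
t: 22.05
eef_pos: [0.4937, -0.0985, 0.154]
ee_rot: [0.417, 1.567, 1.943]
force: [1.0, 0.1, -0.9]
width: 0.0572
```

Emit:
carry_out([
  [0,0,0,0,0,0],
])

```text
t: 22.15
eef_pos: [0.4922, -0.0989, 0.152]
ee_rot: [1.087, 1.565, 2.612]
force: [-0.3, -0.2, 0.5]
width: 0.0566
```

```bash
python3 - <<'E'
from h import *
plan([.4965,-.0982,.132])
E
```

```text
t 22.15 pos [ 0.4922 -0.0989  0.152 ] rv [-0.01  0.16 -0.31] F [-0.3 -0.2  0.5] w 0.0566 n 1 d [ 0.0043  0.0007 -0.02  ]
[0.5, -0.11, 0.02, -0.0, 0.04, -0.08]
```

Emit:
carry_out([
  [0.15,-0.1,0.02,0,0.04,-0.08],
  [0.15,0,0,0,0,0],
  [0.12,0,0,0,0,0],
  [0,0,0,0,0,0],
])

```text
t: 22.55
eef_pos: [0.4969, -0.0987, 0.1347]
ee_rot: [-1.823, 1.57, -0.299]
force: [0.2, -0.5, -0.2]
width: 0.0568
```

```bash
python3 - <<'E'
from h import *
cams.grab_frame("top")
plan([.4965,-.0982,.132])
E
```

```text
t 22.6 pos [ 0.4971 -0.0988  0.1351] rv [-0.04 -0.02  0.09] F [ 0.8  0.7 -1. ] w 0.0571 n 1 d [-0.0006  0.0006 -0.0031]
[0.08, 0.02, 0.01, -0.01, -0.01, 0.02]
```

Emit:
carry_out([
  [0.08,0.02,0,0,0,0],
  [0,0,0,0,0,0],
  [0,0,0,0,0,0],
  [0,0,0,0,0,0],
  [0,0,0,0,0,0],
], hand=1)

```text
t: 23.1
eef_pos: [0.4969, -0.0986, 0.1327]
ee_rot: [-1.59, 1.567, -0.066]
force: [-0.2, -0.6, 1.0]
width: 0.0229
```

Emit:
carry_out([
  [0,0,0,0,0,0],
  [0,0,0,0,0,0],
  [0,0,0,0,0,0],
  [0,0,0,0,0,0],
])

```text
t: 23.5
eef_pos: [0.4969, -0.0986, 0.1328]
ee_rot: [-1.566, 1.567, -0.041]
force: [0.5, 0.9, -0.4]
width: 0.0162
```

```bash
python3 - <<'E'
from h import *
plan([.4965,-.0982,.35])
g=cams.grab_frame("scene")
cv2.imwrite("pics/s18.png",cv2.resize(g["pixels"][80:320,180:420,::-1],None,fx=2.5,fy=2.5))
E
```

```text
t 23.5 pos [ 0.4969 -0.0986  0.1328] rv [-0.03  0.    0.22] F [ 0.5  0.9 -0.4] w 0.0162 n 6 d [-0.0004  0.0004  0.2172]
[-0.91, -0.0, 0.0, -0.0, 0.0, 0.01]
[-0.91, -0.0, 0.0, -0.0, 0.0, 0.01]
[-0.91, -0.0, 0.0, -0.0, 0.0, 0.01]
[-0.91, -0.0, 0.0, -0.0, 0.0, 0.01]
[-0.91, 0.0, 0.0, -0.0, 0.0, 0.01]
[-0.91, 0.0, 0.0, -0.0, 0.0, 0.01]
```

View pics/s18.png

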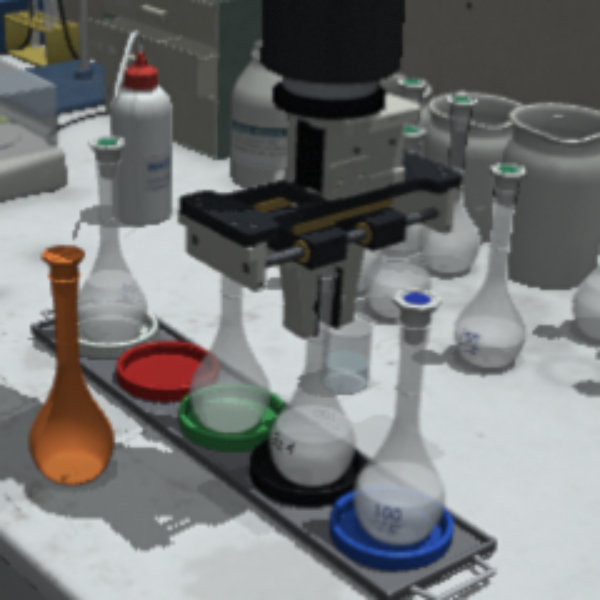

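Emit:
carry_out([
  [-0.2,0,0,0,0,0],
  [-0.4,0,0,0,0,0],
  [-0.5,0,0,0,0,0],
  [-0.6,0,0,0,0,0],
  [-0.6,0,0,0,0,0],
])

```text
t: 24.05
eef_pos: [0.4936, -0.0988, 0.2257]
ee_rot: [1.761, 1.566, -2.998]
force: [0.1, 0.4, -1.8]
width: 0.0164
```

Emit:
carry_out([
  [-0.6,0,0,0,0,0],
  [-0.6,0,0,0,0,0],
  [-0.6,0,0,0,0,0],
  [-0.6,0,0,0,0,0],
  [-0.4,0,0,0,0,0],
])

```text
t: 24.55
eef_pos: [0.4928, -0.099, 0.3463]
ee_rot: [1.726, 1.568, -3.033]
force: [-0.1, 0.3, -0.7]
width: 0.0169
```

Emit:
carry_out([
  [0,0,0,0,0,0],
])

```text
t: 24.65
eef_pos: [0.4935, -0.0991, 0.3491]
ee_rot: [-1.615, 1.569, -0.091]
force: [0.7, 0.1, -1.5]
width: 0.0163
```

```bash
python3 - <<'E'
from h import *
plan([.503,.0895,.35])
f=cams.grab_frame("scene")
h=cv2.cvtColor(f["pixels"],cv2.COLOR_RGB2HSV)
m=(((h[...,0]<8)|(h[...,0]>172))&(h[...,1]>110)).astype(np.uint8)
k,l,st,c=cv2.connectedComponentsWithStats(m)
for i in range(1,k):
    if st[i][4]>300 and 200<c[i][0]<300 and 200<c[i][1]<260:
        pts=np.argwhere(l==i)[:,::-1].astype(np.float32)
        e=cv2.fitEllipse(cv2.convexHull(pts)); print('ell',e,onz(f,e[0],.0155),onz(f,e[0],.0145))
cv2.imwrite("pics/s19.png",cv2.resize(f["pixels"][:320,100:420,::-1],None,fx=1.8,fy=1.8))
E
```

```text
t 24.65 pos [ 0.4935 -0.0991  0.3491] rv [-0.06 -0.    0.1 ] F [ 0.7  0.1 -1.5] w 0.0163 n 5 d [0.0095 0.1886 0.0009]
[-0.0, -0.0, 0.94, -0.0, -0.0, 0.0]
[-0.0, -0.0, 0.94, -0.0, -0.0, 0.0]
[-0.0, -0.0, 0.94, -0.0, -0.0, 0.0]
[-0.0, -0.0, 0.94, -0.0, -0.0, 0.0]
[-0.0, -0.0, 0.94, -0.0, -0.0, 0.0]
ell ((244.82943725585938, 227.4657745361328), (24.34819221496582, 38.464744567871094), 84.5958023071289) [0.50286898 0.09843077 0.0155    ] [0.50397273 0.09992034 0.0145    ]
```

View pics/s19.png

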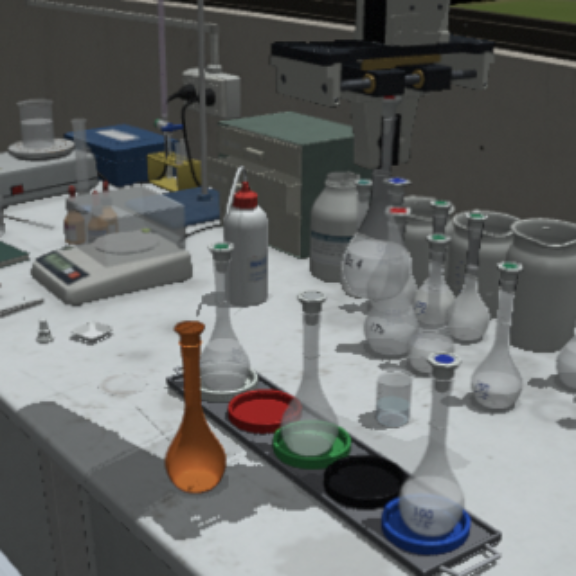

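Emit:
carry_out([
  [0,0,0.2,0,0,0],
  [0,0,0.4,0,0,0],
  [0,0,0.6,0,0,0],
  [0,0,0.7,0,0,0],
  [0,0,0.7,0,0,0],
])

```text
t: 25.2
eef_pos: [0.495, 0.0071, 0.3416]
ee_rot: [1.707, 1.562, -3.058]
force: [-0.0, -0.5, -1.5]
width: 0.0162
```

Emit:
carry_out([
  [0,0,0.7,0,0,0],
  [0,0,0.6,0,0,0],
  [0,0,0.4,0,0,0],
  [0,0,0.2,0,0,0],
  [0,0,0,0,0,0],
])

```text
t: 25.7
eef_pos: [0.4956, 0.0904, 0.3346]
ee_rot: [1.821, 1.551, -2.941]
force: [0.8, -1.1, -1.3]
width: 0.0163
```

```bash
python3 - <<'E'
from h import *
plan([.503,.0905,.2])
E
```

```text
t 25.7 pos [0.4956 0.0904 0.3346] rv [-0.2  -0.28 -1.09] F [ 0.8 -1.1 -1.3] w 0.0163 n 4 d [ 7.400e-03  1.000e-04 -1.346e-01]
[0.84, -0.06, 0.01, -0.01, -0.02, -0.07]
[0.84, -0.06, 0.01, -0.01, -0.02, -0.07]
[0.84, -0.05, 0.0, -0.01, -0.02, -0.07]
[0.84, -0.05, 0.0, -0.01, -0.02, -0.07]
```

Emit:
carry_out([
  [0.2,-0.15,0,0,-0.07,-0.25],
  [0.4,-0.05,0,0,0,0],
  [0.5,0,0,0,0,0],
  [0.5,0,0,0,0,0],
  [0.4,0,0,0,0,0],
])

```text
t: 26.2
eef_pos: [0.5034, 0.0873, 0.2521]
ee_rot: [-1.386, 1.57, 0.134]
force: [0.9, 0.3, -1.0]
width: 0.0165
```

```bash
python3 - <<'E'
from h import *
plan([.503,.0905,.17])
E
```

```text
t 26.2 pos [0.5034 0.0873 0.2521] rv [-0.27  0.    0.02] F [ 0.9  0.3 -1. ] w 0.0165 n 3 d [-0.0004  0.0032 -0.0821]
[0.68, 0.0, 0.03, -0.02, 0.0, 0.0]
[0.68, 0.0, 0.03, -0.02, 0.0, 0.0]
[0.68, 0.0, 0.03, -0.02, 0.0, 0.0]
```

Emit:
carry_out([
  [0.4,0,0.05,0,0,0],
  [0.4,0,0.03,0,0,0],
  [0.4,0,0,0,0,0],
  [0.3,0,0,0,0,0],
  [0.2,0,0,0,0,0],
])

```text
t: 26.7
eef_pos: [0.5013, 0.0858, 0.1786]
ee_rot: [2.191, 1.566, -2.576]
force: [0.3, -0.4, -1.3]
width: 0.0162
```

```bash
python3 - <<'E'
from h import *
cams.grab_frame("top")
plan([.503,.0905,.14])
g=cams.grab_frame("scene")
cv2.imwrite("pics/s20.png",cv2.resize(g["pixels"][80:320,180:420,::-1],None,fx=2.5,fy=2.5))
E
```

```text
t 26.75 pos [0.5007 0.0856 0.1775] rv [-0.53 -0.18 -0.31] F [ 0.1 -0.8 -2.5] w 0.0163 n 1 d [ 0.0023  0.0049 -0.0375]
[0.94, -0.06, 0.13, -0.13, -0.05, -0.08]
```

View pics/s20.png

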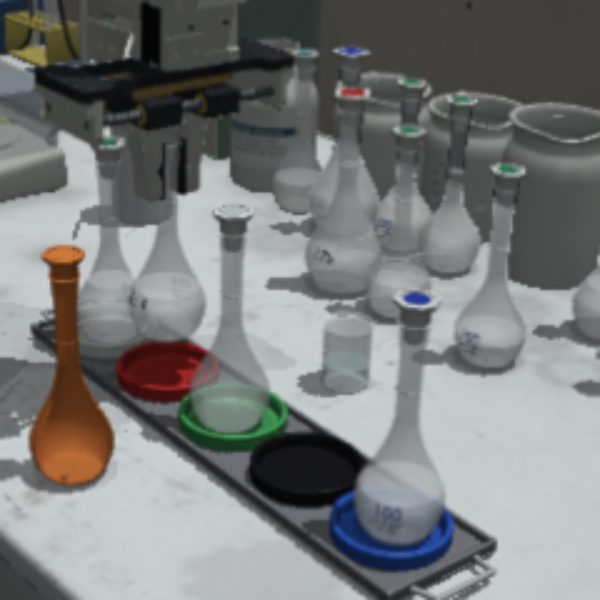

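Emit:
carry_out([
  [0.25,-0.06,0.13,-0.13,-0.05,-0.08],
  [0.25,0,0,0,0,0],
  [0.2,0,0,0,0,0],
  [0.1,0,0,0,0,0],
  [0,0,0,0,0,0],
])

```text
t: 27.3
eef_pos: [0.5053, 0.0909, 0.1472]
ee_rot: [-1.265, 1.566, 0.26]
force: [0.5, 0.0, -1.8]
width: 0.0163
```

```bash
python3 - <<'E'
from h import *
plan([.503,.0905,.1325])
E
```

```text
t 27.3 pos [0.5053 0.0909 0.1472] rv [0.01 0.08 0.24] F [ 0.5  0.  -1.8] w 0.0163 n 1 d [-0.0023 -0.0004 -0.0147]
[0.37, 0.06, -0.01, 0.0, 0.02, 0.06]
```

Emit:
carry_out([
  [0.08,0.05,-0.01,0,0,0.06],
  [0.1,0,0,0,0,0],
  [0.08,0,0,0,0,0],
  [0.05,0,0,0,0,0],
  [0,0,0,0,0,0],
])

```text
t: 27.8
eef_pos: [0.5036, 0.0906, 0.1346]
ee_rot: [-0.408, 1.569, 1.117]
force: [0.8, 0.6, -0.7]
width: 0.0166
```

```bash
python3 - <<'E'
from h import *
plan([.503,.0905,.1325])
E
```

```text
t 27.8 pos [0.5036 0.0906 0.1346] rv [0.01 0.11 0.05] F [ 0.8  0.6 -0.7] w 0.0166 n 1 d [-0.0006 -0.0001 -0.0021]
[0.05, 0.02, -0.0, 0.0, 0.03, 0.01]
```

Emit:
carry_out([
  [0.04,0.02,0,0,0.03,0],
  [0.04,0.01,0,0,0,0],
  [0.03,0.01,0,0,0,0],
  [0.03,0,0,0,0,0],
  [0,0,0,0,0,0],
])

```text
t: 28.3
eef_pos: [0.5036, 0.0909, 0.1332]
ee_rot: [-1.66, 1.565, -0.133]
force: [1.3, -0.1, -1.3]
width: 0.0162
```

```bash
python3 - <<'E'
from h import *
plan([.503,.0905,.1325])
cams.grab_frame("top")
plan([.503,.0905,.1325])
E
```

```text
t 28.3 pos [0.5036 0.0909 0.1332] rv [ 0.13 -0.03  0.31] F [ 1.3 -0.1 -1.3] w 0.0162 n 1 d [-0.0006 -0.0004 -0.0007]
[0.02, 0.01, -0.01, 0.03, -0.01, 0.08]
t 28.35 pos [0.5037 0.0909 0.1332] rv [ 0.13 -0.02  0.32] F [ 1.2  0.5 -0.3] w 0.0164 n 1 d [-0.0007 -0.0004 -0.0007]
[0.02, 0.02, -0.01, 0.03, -0.01, 0.08]
```

Emit:
carry_out([
  [0.06,0.02,0,0,0,0.08],
  [0.04,0.01,0,0,0,0],
  [0,0,0,0,0,0],
  [0,0,0,0,0,0],
])

```text
t: 28.75
eef_pos: [0.5051, 0.0914, 0.1331]
ee_rot: [-1.51, 1.565, 0.02]
force: [0.2, 0.1, -2.0]
width: 0.0165
```

```bash
python3 - <<'E'
from h import *
plan([.503,.0905,.1325])
cams.grab_frame("top")
plan([.503,.0905,.1325])
E
```

```text
t 28.75 pos [0.5051 0.0914 0.1331] rv [0.26 0.02 0.32] F [ 0.2  0.1 -2. ] w 0.0165 n 1 d [-0.0021 -0.0009 -0.0006]
[0.02, 0.05, -0.03, 0.06, 0.01, 0.08]
t 28.8 pos [0.5051 0.0914 0.133 ] rv [0.25 0.01 0.31] F [ 0.2  0.3 -0.9] w 0.0162 n 1 d [-0.0021 -0.0009 -0.0005]
[0.01, 0.05, -0.02, 0.06, 0.0, 0.08]
```

Emit:
carry_out([
  [0.06,0.06,-0.02,0,0,0.1],
  [0.03,0.02,0,0,0,0],
  [0,0,0,0,0,0],
  [0,0,0,0,0,0],
])

```text
t: 29.2
eef_pos: [0.5056, 0.0917, 0.1328]
ee_rot: [-1.276, 1.565, 0.256]
force: [0.3, 0.0, 0.7]
width: 0.0165
```

```bash
python3 - <<'E'
from h import *
plan([.503,.0905,.1325])
g=cams.grab_frame("scene")
plan([.503,.0905,.1325])
cv2.imwrite("pics/s21.png",cv2.resize(g["pixels"][80:320,180:420,::-1],None,fx=2.5,fy=2.5))
E
```

```text
t 29.2 pos [0.5056 0.0917 0.1328] rv [0.4  0.1  0.32] F [0.3 0.  0.7] w 0.0165 n 1 d [-0.0026 -0.0012 -0.0003]
[0.01, 0.06, -0.03, 0.1, 0.02, 0.08]
t 29.25 pos [0.5056 0.0917 0.1328] rv [0.4  0.09 0.31] F [-0.1  1.1  1.2] w 0.0166 n 1 d [-0.0026 -0.0012 -0.0003]
[0.01, 0.06, -0.03, 0.1, 0.02, 0.08]
```

View pics/s21.png

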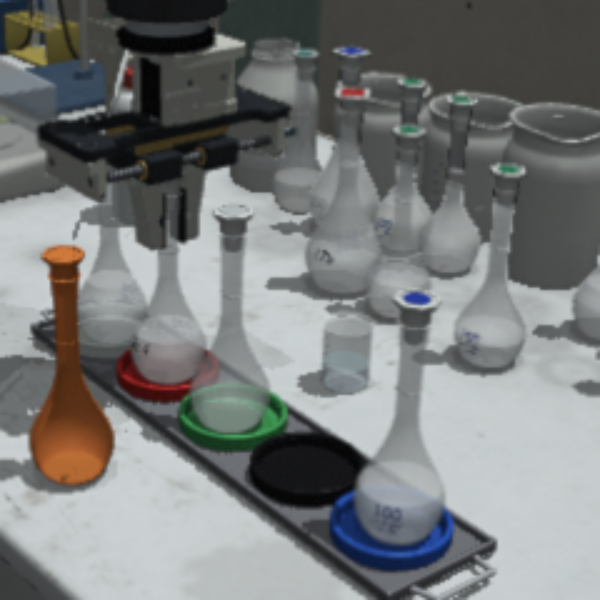

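Emit:
carry_out([
  [0.02,0.02,0,0,0,0.05],
  [0,0,0,0,0,0],
])

```text
t: 29.45
eef_pos: [0.5059, 0.092, 0.1328]
ee_rot: [-1.145, 1.567, 0.388]
force: [0.3, -0.6, -0.2]
width: 0.0162
```

Emit:
carry_out([
  [0,0,0,0,0,0],
  [0,0,0,0,0,0],
  [0,0,0,0,0,0],
  [0,0,0,0,0,0],
  [0,0,0,0,0,0],
], hand=0.35)

```text
t: 29.95
eef_pos: [0.5051, 0.0918, 0.1315]
ee_rot: [-0.97, 1.569, 0.563]
force: [-0.4, -1.0, -0.2]
width: 0.0506
```

Emit:
carry_out([
  [-0.3,0,0,0,0,0],
  [-0.6,0,0,0,0,0],
  [-0.8,0,0,0,0,0],
  [-0.8,0,0,0,0,0],
  [0,0,0,0,0,0],
])

```text
t: 30.45
eef_pos: [0.5047, 0.0911, 0.2378]
ee_rot: [-2.329, 1.57, -0.796]
force: [1.4, 1.1, 0.2]
width: 0.0567
```

```bash
python3 - <<'E'
from h import *
plan([.4975,-.0037,.22])
g=cams.grab_frame("scene")
cv2.imwrite("pics/s22.png",cv2.resize(g["pixels"][80:320,180:420,::-1],None,fx=2.5,fy=2.5))
E
```

```text
t 30.45 pos [0.5047 0.0911 0.2378] rv [ 0.44 -0.04  0.04] F [1.4 1.1 0.2] w 0.0567 n 3 d [-0.0072 -0.0948 -0.0178]
[0.15, 0.03, -0.79, 0.04, -0.0, 0.0]
[0.15, 0.03, -0.79, 0.04, -0.0, 0.0]
[0.15, 0.03, -0.79, 0.04, -0.0, 0.0]
```

View pics/s22.png

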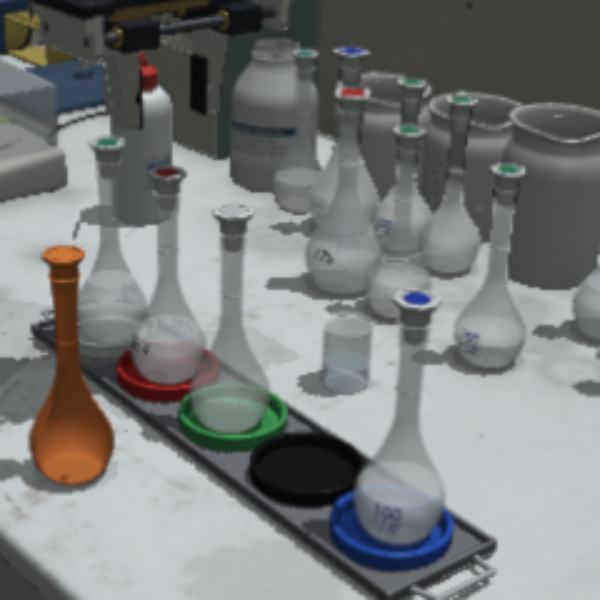

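Emit:
carry_out([
  [0,0,-0.4,0.1,0,0],
  [0,0,-0.7,0,0,0],
  [0,0,-0.7,0,0,0],
  [0,0,-0.5,0,0,0],
  [0,0,0,0,0,0],
])

```text
t: 31.0
eef_pos: [0.4967, -0.0062, 0.234]
ee_rot: [1.921, 1.565, -2.837]
force: [0.4, 0.3, -0.0]
width: 0.0571
```

```bash
python3 - <<'E'
from h import *
f=cams.grab_frame("top")
plan([.497,-.0037,.19])
E
```

```text
t 31.05 pos [ 0.4968 -0.0055  0.234 ] rv [ 0.06 -0.12 -0.34] F [ 0.5 -1.2 -1.2] w 0.0569 n 2 d [ 0.0002  0.0018 -0.044 ]
[0.55, -0.0, 0.02, 0.01, -0.01, -0.04]
[0.55, -0.0, 0.02, 0.01, -0.01, -0.04]
```

Emit:
carry_out([
  [0.4,0,0.04,0,0,-0.08],
  [0.4,0,0,0,0,0],
  [0.4,0,0,0,0,0],
  [0.4,0,0,0,0,0],
  [0.3,0,0,0,0,0],
])

```text
t: 31.55
eef_pos: [0.4969, -0.0034, 0.1557]
ee_rot: [-2.467, 1.569, -0.942]
force: [0.0, 0.0, 0.7]
width: 0.0568
```

Emit:
carry_out([
  [0,0,0,0,0,0],
])

```text
t: 31.65
eef_pos: [0.4955, -0.0034, 0.1538]
ee_rot: [2.387, 1.567, -2.371]
force: [-0.5, -0.1, 0.2]
width: 0.0569
```

```bash
python3 - <<'E'
from h import *
plan([.497,-.0037,.132])
g=cams.grab_frame("scene")
cv2.imwrite("pics/s23.png",cv2.resize(g["pixels"][80:320,180:420,::-1],None,fx=2.5,fy=2.5))
E
```

```text
t 31.65 pos [ 0.4955 -0.0034  0.1538] rv [ 0.   -0.15 -0.14] F [-0.5 -0.1  0.2] w 0.0569 n 1 d [ 0.0015 -0.0003 -0.0218]
[0.54, -0.04, -0.01, 0.0, -0.04, -0.03]
```

View pics/s23.png

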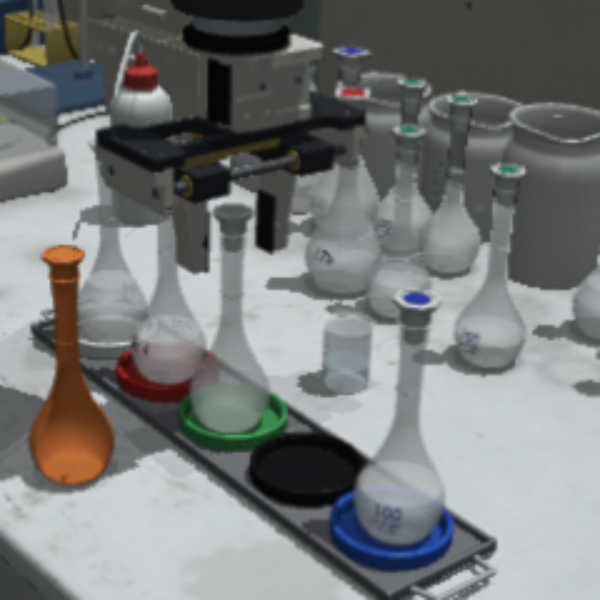

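Emit:
carry_out([
  [0.17,-0.03,0,0,-0.04,-0.03],
  [0.17,0,0,0,0,0],
  [0.13,0,0,0,0,0],
  [0,0,0,0,0,0],
])

```text
t: 32.1
eef_pos: [0.4985, -0.0026, 0.136]
ee_rot: [-1.182, 1.567, 0.344]
force: [0.7, 0.3, -1.2]
width: 0.057
```

```bash
python3 - <<'E'
from h import *
cams.grab_frame("top")
plan([.497,-.0037,.1325])
E
```

```text
t 32.15 pos [ 0.4987 -0.0026  0.1363] rv [0.07 0.08 0.21] F [0.2 0.5 0.5] w 0.0569 n 1 d [-0.0017 -0.0011 -0.0038]
[0.1, 0.04, -0.03, 0.02, 0.02, 0.05]
```

Emit:
carry_out([
  [0.1,0.04,-0.02,0,0.02,0.05],
  [0,0,0,0,0,0],
  [0,0,0,0,0,0],
])

```text
t: 32.45
eef_pos: [0.4973, -0.0033, 0.1325]
ee_rot: [-1.501, 1.57, 0.025]
force: [0.3, 0.4, -0.2]
width: 0.057
```

Emit:
carry_out([
  [0,0,0,0,0,0],
  [0,0,0,0,0,0],
  [0,0,0,0,0,0],
  [0,0,0,0,0,0],
  [0,0,0,0,0,0],
], hand=1)

```text
t: 32.95
eef_pos: [0.4976, -0.0033, 0.133]
ee_rot: [-1.346, 1.569, 0.18]
force: [0.7, 0.4, 0.6]
width: 0.0223
```

Emit:
carry_out([
  [0,0,0,0,0,0],
  [0,0,0,0,0,0],
  [0,0,0,0,0,0],
])

```text
t: 33.25
eef_pos: [0.4973, -0.0033, 0.1329]
ee_rot: [-1.318, 1.569, 0.208]
force: [-1.1, 0.4, 0.4]
width: 0.0161
```

```bash
python3 - <<'E'
from h import *
plan([.4945,-.0975,.175])
g=cams.grab_frame("scene")
cv2.imwrite("pics/s24.png",cv2.resize(g["pixels"][80:320,180:420,::-1],None,fx=2.5,fy=2.5))
E
```

```text
t 33.25 pos [ 0.4973 -0.0033  0.1329] rv [0.06 0.02 0.08] F [-1.1  0.4  0.4] w 0.0161 n 3 d [-0.0028 -0.0942  0.0421]
[-0.35, -0.01, -0.79, 0.01, 0.0, 0.01]
[-0.35, -0.01, -0.79, 0.01, 0.0, 0.01]
[-0.35, -0.01, -0.79, 0.01, 0.0, 0.01]
```

View pics/s24.png

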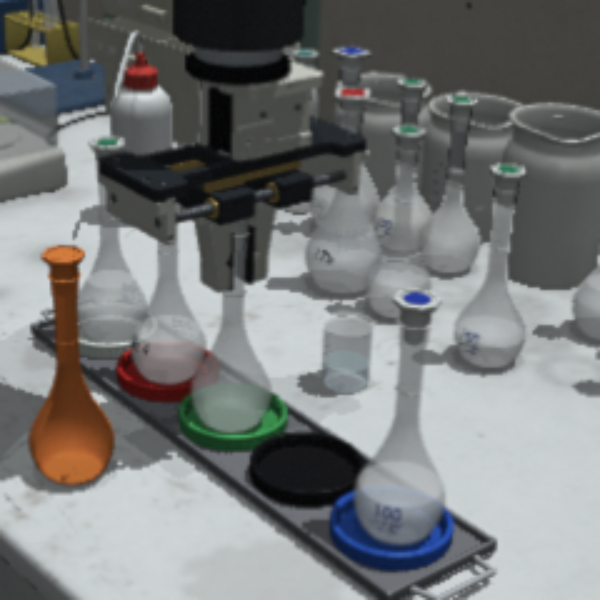

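Emit:
carry_out([
  [-0.2,0,0,0,0,0],
  [-0.3,0,0,0,0,0],
  [-0.3,0,0,0,0,0],
  [-0.2,0,0,0,0,0],
  [0,0,0,0,0,0],
])

```text
t: 33.8
eef_pos: [0.4973, -0.0034, 0.1768]
ee_rot: [-1.373, 1.569, 0.153]
force: [-0.2, 0.2, -1.0]
width: 0.0163
```

Emit:
carry_out([
  [0,0,-0.3,0,0,0],
  [0,0,-0.5,0,0,0],
  [0,0,-0.5,0,0,0],
  [0,0,-0.5,0,0,0],
  [0,0,-0.3,0,0,0],
])

```text
t: 34.3
eef_pos: [0.4924, -0.0905, 0.1762]
ee_rot: [-0.657, 1.57, 0.873]
force: [0.2, 0.1, -1.1]
width: 0.0161
```

Emit:
carry_out([
  [0,0,0,0,0,0],
  [0,0,0,0,0,0],
])

```text
t: 34.5
eef_pos: [0.4917, -0.0924, 0.1755]
ee_rot: [0.751, 1.57, 2.277]
force: [-0.5, 0.3, -0.8]
width: 0.0162
```

```bash
python3 - <<'E'
from h import *
plan([.4945,-.0975,.15])
g=cams.grab_frame("scene")
cv2.imwrite("pics/s25.png",cv2.resize(g["pixels"][80:320,180:420,::-1],None,fx=2.5,fy=2.5))
E
```

```text
t 34.5 pos [ 0.4917 -0.0924  0.1755] rv [ 0.07  0.04 -0.04] F [-0.5  0.3 -0.8] w 0.0162 n 1 d [ 0.0028 -0.0051 -0.0255]
[0.64, -0.08, -0.13, 0.02, 0.01, -0.01]
```

View pics/s25.png

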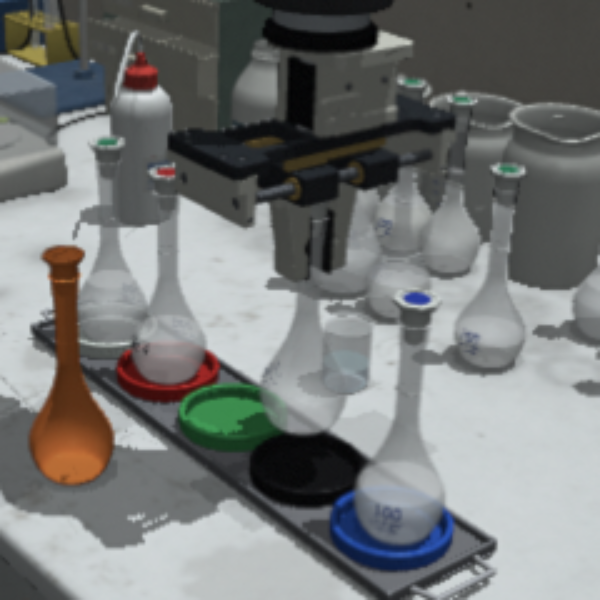

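Emit:
carry_out([
  [0.2,-0.05,-0.13,0,0,0],
  [0.3,0,0,0,0,0],
  [0.25,0,0,0,0,0],
  [0.1,0,0,0,0,0],
  [0,0,0,0,0,0],
])

```text
t: 35.05
eef_pos: [0.4933, -0.0962, 0.1375]
ee_rot: [1.253, 1.568, 2.782]
force: [-0.3, -0.2, -1.9]
width: 0.0161
```

```bash
python3 - <<'E'
from h import *
plan([.4945,-.0975,.1325])
E
```

```text
t 35.05 pos [ 0.4933 -0.0962  0.1375] rv [ 0.22  0.04 -0.13] F [-0.3 -0.2 -1.9] w 0.0161 n 1 d [ 0.0012 -0.0013 -0.005 ]
[0.12, -0.03, -0.03, 0.06, 0.01, -0.03]
```

Emit:
carry_out([
  [0.05,-0.02,-0.03,0,0,0],
  [0.05,0,0,0,0,0],
  [0.03,0,0,0,0,0],
  [0,0,0,0,0,0],
])

```text
t: 35.45
eef_pos: [0.4952, -0.0975, 0.1333]
ee_rot: [1.44, 1.57, 2.97]
force: [-0.3, -0.5, -2.0]
width: 0.016
```

```bash
python3 - <<'E'
from h import *
plan([.4945,-.0975,.1325])
E
```

```text
t 35.45 pos [ 0.4952 -0.0975  0.1333] rv [ 0.3   0.   -0.02] F [-0.3 -0.5 -2. ] w 0.016 n 1 d [-0.0007  0.     -0.0008]
[0.02, 0.02, -0.0, 0.07, 0.0, -0.0]
```

Emit:
carry_out([
  [0.05,0.02,0,0,0,0.03],
  [0.04,0.02,0,0,0,0.03],
  [0.04,0.02,0,0,0,0.03],
  [0,0,0,0,0,0],
  [0,0,0,0,0,0],
])

```text
t: 35.95
eef_pos: [0.4963, -0.0978, 0.1335]
ee_rot: [-1.862, 1.568, -0.33]
force: [-0.5, 0.7, -1.1]
width: 0.0157
```

```bash
python3 - <<'E'
from h import *
plan([.4945,-.0975,.1325]); cams.grab_frame("top");plan([.4945,-.0975,.1325])
E
```

```text
t 35.95 pos [ 0.4963 -0.0978  0.1335] rv [ 0.42 -0.04  0.14] F [-0.5  0.7 -1.1] w 0.0157 n 1 d [-0.0018  0.0003 -0.001 ]
[0.03, 0.05, 0.01, 0.11, -0.01, 0.03]
t 36.0 pos [ 0.4962 -0.0978  0.1334] rv [ 0.42 -0.04  0.12] F [ 0.3 -1.1 -0.3] w 0.0166 n 1 d [-0.0017  0.0003 -0.0009]
[0.02, 0.04, 0.01, 0.1, -0.01, 0.03]
```

Emit:
carry_out([
  [0.08,0.04,0,0.1,0,0.05],
  [0,0,0,0,0,0],
  [0,0,0,0,0,0],
])

```text
t: 36.3
eef_pos: [0.4975, -0.0982, 0.1332]
ee_rot: [-1.956, 1.566, -0.43]
force: [0.4, 0.4, -1.5]
width: 0.0163
```

```bash
python3 - <<'E'
from h import *
plan([.4945,-.0975,.1325]); g=cams.grab_frame("scene");plan([.4945,-.0975,.1325])
cv2.imwrite("pics/s26.png",cv2.resize(g["pixels"][80:320,180:420,::-1],None,fx=2.5,fy=2.5))
E
```

```text
t 36.3 pos [ 0.4975 -0.0982  0.1332] rv [ 0.09 -0.1   0.26] F [ 0.4  0.4 -1.5] w 0.0163 n 1 d [-0.003   0.0007 -0.0007]
[0.02, 0.08, 0.01, 0.02, -0.03, 0.06]
t 36.35 pos [ 0.4973 -0.0982  0.1331] rv [ 0.09 -0.11  0.24] F [ 0.6  0.  -2.3] w 0.0164 n 1 d [-0.0028  0.0007 -0.0006]
[0.01, 0.07, 0.01, 0.02, -0.03, 0.06]
```

View pics/s26.png

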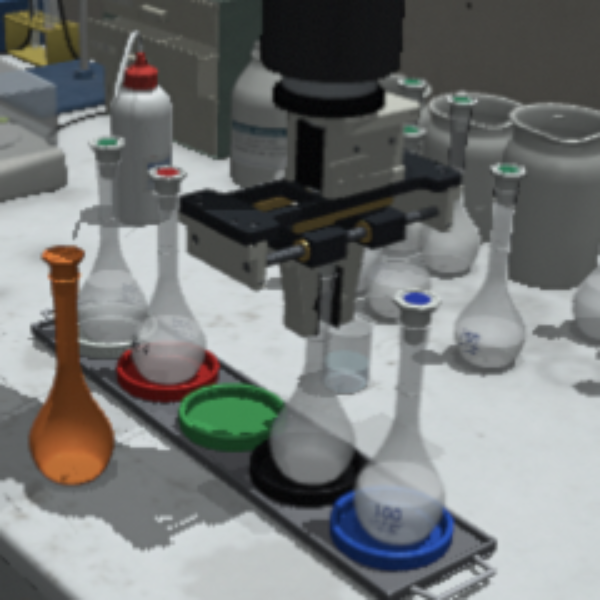

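Emit:
carry_out([
  [0.08,0.08,0,0,0,0.05],
  [0.03,0,0,0,0,0],
  [0,0,0,0,0,0],
])

```text
t: 36.65
eef_pos: [0.4977, -0.0986, 0.1329]
ee_rot: [-2.002, 1.562, -0.474]
force: [-0.4, -0.6, -0.7]
width: 0.0161
```

```bash
python3 - <<'E'
from h import *
plan([.4945,-.0975,.1325]); g=cams.grab_frame("scene");plan([.4945,-.0975,.1325])
E
```

```text
t 36.65 pos [ 0.4977 -0.0986  0.1329] rv [ 0.23 -0.21  0.45] F [-0.4 -0.6 -0.7] w 0.0161 n 1 d [-0.0032  0.0011 -0.0004]
[0.01, 0.08, 0.02, 0.06, -0.05, 0.11]
t 36.7 pos [ 0.498  -0.0986  0.1328] rv [ 0.24 -0.2   0.49] F [-0.4 -0.5  2.2] w 0.0159 n 1 d [-0.0035  0.0011 -0.0003]
[0.01, 0.09, 0.02, 0.06, -0.05, 0.12]
```

Contact (+2 N at the gripping height). Release.

Emit:
carry_out([
  [0.01,0.03,0,0,0,0.1],
  [0,0,0,0,0,0],
])

```text
t: 36.9
eef_pos: [0.4979, -0.0986, 0.1328]
ee_rot: [-2.438, 1.566, -0.909]
force: [0.3, -0.3, 2.1]
width: 0.0157
```

Emit:
carry_out([
  [0,0,0,0,0,0],
  [0,0,0,0,0,0],
  [0,0,0,0,0,0],
  [0,0,0,0,0,0],
  [0,0,0,0,0,0],
], hand=0.35)

```text
t: 37.4
eef_pos: [0.4965, -0.0985, 0.131]
ee_rot: [2.967, 1.567, -1.788]
force: [1.1, -0.4, -0.1]
width: 0.0509
```

Emit:
carry_out([
  [-0.3,0,0,0,0,0],
  [-0.6,0,0,0,0,0],
  [-0.8,0,0,0,0,0],
  [-0.9,0,0,0,0,0],
  [0,0,0,0,0,0],
])

```text
t: 37.9
eef_pos: [0.496, -0.0987, 0.2414]
ee_rot: [2.71, 1.565, -2.045]
force: [-0.4, 0.0, -0.3]
width: 0.0569
```

```bash
python3 - <<'E'
from h import *
plan([.509,.1835,.24])
g=cams.grab_frame("scene")
cv2.imwrite("pics/s27.png",cv2.resize(g["pixels"][80:320,180:420,::-1],None,fx=2.5,fy=2.5))
E
```

```text
t 37.9 pos [ 0.496  -0.0987  0.2414] rv [ 0.24 -0.3  -0.14] F [-0.4  0.  -0.3] w 0.0569 n 8 d [ 0.013   0.2822 -0.0014]
[-0.0, -0.0, 0.88, 0.01, -0.01, -0.0]
[0.0, -0.0, 0.88, 0.01, -0.01, -0.0]
[0.0, -0.0, 0.88, 0.01, -0.01, -0.0]
[0.0, -0.0, 0.88, 0.01, -0.01, -0.0]
[0.0, -0.0, 0.88, 0.01, -0.01, -0.0]
[0.0, -0.0, 0.88, 0.01, -0.01, -0.0]
[0.0, -0.0, 0.88, 0.01, -0.01, -0.0]
[0.0, -0.0, 0.88, 0.01, -0.01, -0.0]
```

View pics/s27.png

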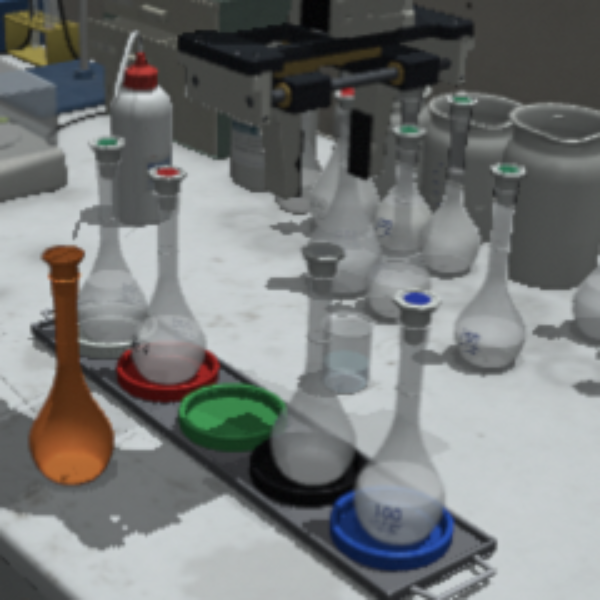

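Emit:
carry_out([
  [-0.1,0,0.4,0.05,-0.07,0],
  [0,0,0.7,0,0,0],
  [0,0,0.9,0,0,0],
  [0,0,0.9,0,0,0],
  [0,0,0.9,0,0,0],
])

```text
t: 38.45
eef_pos: [0.5, 0.0544, 0.2435]
ee_rot: [1.468, 1.564, 2.986]
force: [1.2, -0.3, 0.7]
width: 0.0572
```

Emit:
carry_out([
  [0,0,0.9,0,0,0],
  [0,0,0.9,0,0,0],
  [0,0,0.6,0,0,0],
  [0,0,0.3,0,0,0],
  [0,0,0,0,0,0],
])

```text
t: 38.95
eef_pos: [0.5036, 0.1696, 0.2419]
ee_rot: [1.668, 1.561, -3.094]
force: [-0.3, 0.1, 0.5]
width: 0.0572
```

```bash
python3 - <<'E'
from h import *
cams.grab_frame("top")
plan([.509,.1835,.22])
E
```

```text
t 39.0 pos [0.5035 0.1689 0.2419] rv [-0.22 -0.06 -0.56] F [0.3 0.6 0.4] w 0.0569 n 1 d [ 0.0055  0.0146 -0.0219]
[0.54, -0.13, 0.37, -0.06, -0.01, -0.14]
```

Emit:
carry_out([
  [0.3,-0.12,0.37,-0.06,0,-0.14],
  [0.3,0,0,0,0,0],
  [0,0,0,0,0,0],
])

```text
t: 39.3
eef_pos: [0.5086, 0.1807, 0.217]
ee_rot: [2.944, 1.569, -1.816]
force: [-0.2, -0.2, 0.4]
width: 0.0569
```

```bash
python3 - <<'E'
from h import *
plan([.509,.1835,.132])
g=cams.grab_frame("scene")
cv2.imwrite("pics/s28.png",cv2.resize(g["pixels"][80:320,130:370,::-1],None,fx=2.5,fy=2.5))
E
```

```text
t 39.3 pos [0.5086 0.1807 0.217 ] rv [-0.09 -0.08 -0.02] F [-0.2 -0.2  0.4] w 0.0569 n 3 d [ 0.0004  0.0028 -0.085 ]
[0.71, -0.0, 0.02, -0.01, -0.01, -0.0]
[0.71, -0.0, 0.02, -0.01, -0.01, -0.0]
[0.71, -0.0, 0.02, -0.01, -0.01, -0.0]
```

View pics/s28.png

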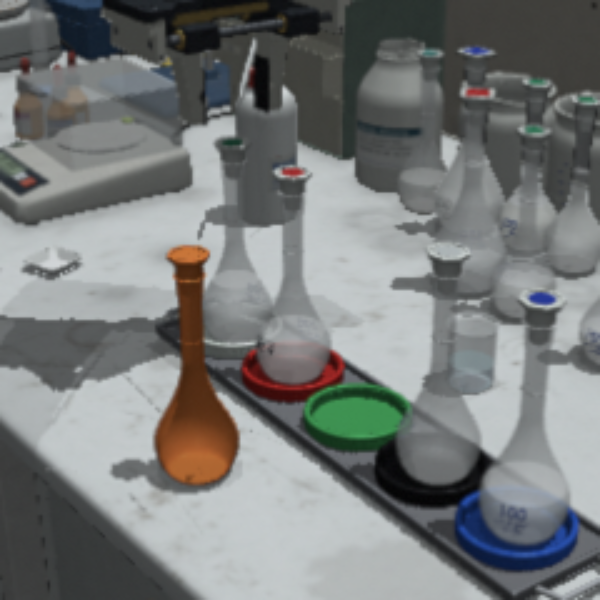

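Emit:
carry_out([
  [0.4,0,0.05,0,0,0],
  [0.4,0,0.03,0,0,0],
  [0.4,0,0,0,0,0],
  [0.3,0,0,0,0,0],
  [0.1,0,0,0,0,0],
])

```text
t: 39.85
eef_pos: [0.5111, 0.1806, 0.1559]
ee_rot: [-1.293, 1.566, 0.226]
force: [-0.2, -0.5, -0.1]
width: 0.0573
```

```bash
python3 - <<'E'
from h import *
cams.grab_frame("top")
plan([.509,.1835,.132])
g=cams.grab_frame("scene")
cv2.imwrite("pics/s29.png",cv2.resize(g["pixels"][80:320,130:370,::-1],None,fx=2.5,fy=2.5))
E
```

```text
t 39.9 pos [0.511  0.1806 0.1558] rv [-0.3   0.08  0.28] F [-0.1  0.2 -1.1] w 0.0571 n 1 d [-0.002   0.0029 -0.0238]
[0.59, 0.06, 0.07, -0.08, 0.02, 0.07]
```

View pics/s29.png

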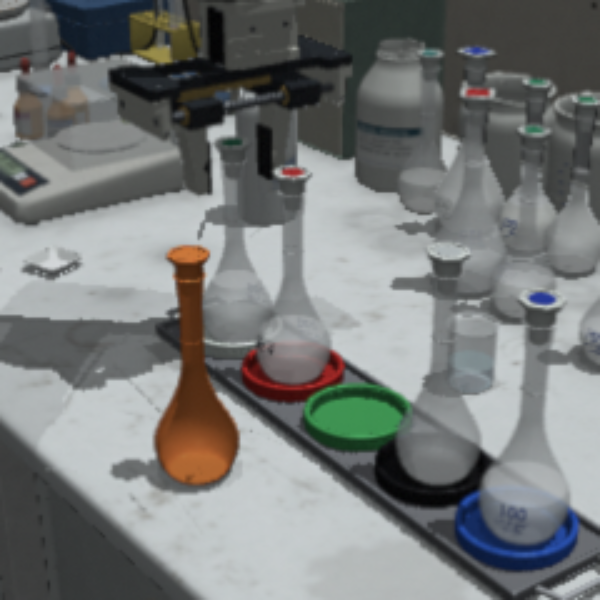

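Emit:
carry_out([
  [0.17,0.05,0.07,-0.08,0.02,0.07],
  [0.17,0,0,0,0,0],
  [0.15,0,0,0,0,0],
  [0,0,0,0,0,0],
])

```text
t: 40.35
eef_pos: [0.5104, 0.1847, 0.1372]
ee_rot: [-0.955, 1.567, 0.571]
force: [0.2, 0.5, 0.0]
width: 0.0568
```

```bash
python3 - <<'E'
from h import *
cams.grab_frame("top")
plan([.509,.1835,.1325])
E
```

```text
t 40.4 pos [0.5106 0.1847 0.1376] rv [0.08 0.12 0.18] F [0.1 0.2 0.1] w 0.0572 n 1 d [-0.0016 -0.0012 -0.0051]
[0.13, 0.04, -0.03, 0.02, 0.03, 0.05]
```

Emit:
carry_out([
  [0.13,0.04,-0.02,0,0.03,0.05],
  [0,0,0,0,0,0],
  [0,0,0,0,0,0],
])

```text
t: 40.7
eef_pos: [0.5091, 0.1842, 0.1323]
ee_rot: [1.301, 1.571, 2.827]
force: [-0.2, -0.6, 1.0]
width: 0.0571
```

Emit:
carry_out([
  [0,0,0,0,0,0],
  [0,0,0,0,0,0],
  [0,0,0,0,0,0],
  [0,0,0,0,0,0],
  [0,0,0,0,0,0],
], hand=1)

```text
t: 41.2
eef_pos: [0.5093, 0.1843, 0.1328]
ee_rot: [-0.882, 1.57, 0.645]
force: [0.8, 0.1, 0.3]
width: 0.0223
```

Emit:
carry_out([
  [0,0,0,0,0,0],
  [0,0,0,0,0,0],
  [0,0,0,0,0,0],
])

```text
t: 41.5
eef_pos: [0.5094, 0.1843, 0.1329]
ee_rot: [-0.85, 1.57, 0.677]
force: [0.6, -0.8, -0.7]
width: 0.0162
```

```bash
python3 - <<'E'
from h import *
plan([.509,.1835,.35])
g=cams.grab_frame("scene")
cv2.imwrite("pics/s30.png",cv2.resize(g["pixels"][80:320,130:370,::-1],None,fx=2.5,fy=2.5))
h=cv2.cvtColor(g["pixels"],cv2.COLOR_RGB2HSV)
m=((h[...,0]>50)&(h[...,0]<95)&(h[...,1]>90)).astype(np.uint8)
k,l,st,c=cv2.connectedComponentsWithStats(m)
for i in range(1,k):
    if st[i][4]>400 and 230<c[i][0]<310 and 210<c[i][1]<270:
        pts=np.argwhere(l==i)[:,::-1].astype(np.float32)
        e=cv2.fitEllipse(cv2.convexHull(pts)); print('ell',e,onz(g,e[0],.0155))
E
```

```text
t 41.5 pos [0.5094 0.1843 0.1329] rv [0.1  0.04 0.04] F [ 0.6 -0.8 -0.7] w 0.0162 n 6 d [-0.0004 -0.0008  0.2171]
[-0.9, 0.0, -0.0, 0.0, 0.0, 0.0]
[-0.9, 0.0, -0.0, 0.0, 0.0, 0.0]
[-0.9, 0.0, -0.0, 0.0, 0.0, 0.0]
[-0.9, 0.0, -0.0, 0.0, 0.0, 0.0]
[-0.9, 0.0, -0.0, 0.0, 0.0, 0.0]
[-0.9, 0.0, -0.0, 0.0, 0.0, 0.0]
ell ((271.8798522949219, 246.0707550048828), (27.006847381591797, 43.443817138671875), 88.4705810546875) [0.49865797 0.00177563 0.0155    ]
```

View pics/s30.png

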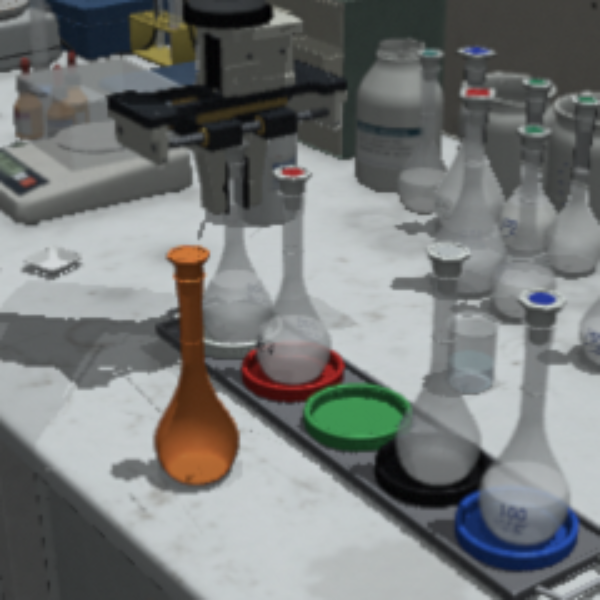

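Emit:
carry_out([
  [-0.2,0,0,0,0,0],
  [-0.4,0,0,0,0,0],
  [-0.5,0,0,0,0,0],
  [-0.6,0,0,0,0,0],
  [-0.6,0,0,0,0,0],
])

```text
t: 42.05
eef_pos: [0.5063, 0.1824, 0.2248]
ee_rot: [2.154, 1.561, -2.604]
force: [-0.2, -0.4, -1.9]
width: 0.0163
```

Emit:
carry_out([
  [-0.6,0,0,0,0,0],
  [-0.6,0,0,0,0,0],
  [-0.6,0,0,0,0,0],
  [-0.6,0,0,0,0,0],
  [-0.4,0,0,0,0,0],
])

```text
t: 42.55
eef_pos: [0.5058, 0.182, 0.3446]
ee_rot: [2.068, 1.562, -2.689]
force: [1.0, -0.1, -1.7]
width: 0.0164
```

Emit:
carry_out([
  [-0.1,0,0,0,0,0],
  [0,0,0,0,0,0],
])

```text
t: 42.75
eef_pos: [0.5061, 0.1822, 0.3514]
ee_rot: [1.872, 1.566, -2.886]
force: [0.3, -0.2, -1.6]
width: 0.0162
```

```bash
python3 - <<'E'
from h import *
plan([.498,-.0035,.35])
f=cams.grab_frame("scene")
cv2.imwrite("pics/s31.png",cv2.resize(f["pixels"][:320,100:420,::-1],None,fx=1.8,fy=1.8))
E
```

```text
t 42.75 pos [0.5061 0.1822 0.3514] rv [ 0.04 -0.08 -0.27] F [ 0.3 -0.2 -1.6] w 0.0162 n 5 d [-0.0081 -0.1857 -0.0014]
[0.01, -0.0, -0.93, 0.0, -0.0, -0.01]
[0.01, -0.0, -0.93, 0.0, -0.0, -0.01]
[0.01, -0.0, -0.93, 0.0, -0.0, -0.01]
[0.01, -0.0, -0.93, 0.0, -0.0, -0.01]
[0.01, -0.0, -0.93, 0.0, -0.0, -0.01]
```

View pics/s31.png

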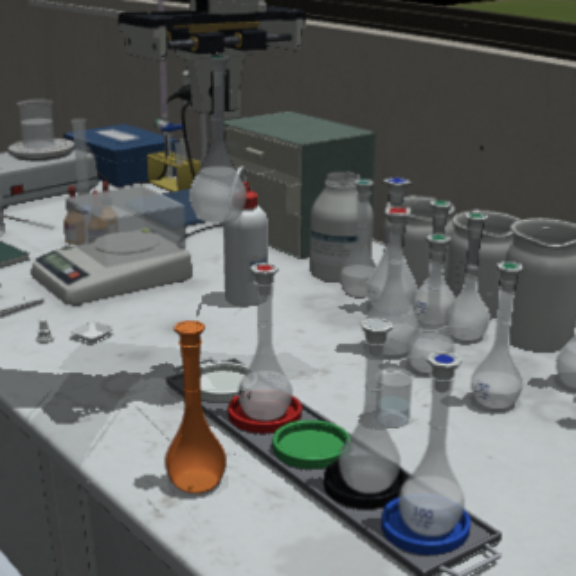

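Emit:
carry_out([
  [0,0,-0.2,0,0,-0.05],
  [0,0,-0.4,0,0,0],
  [0,0,-0.6,0,0,0],
  [0,0,-0.7,0,0,0],
  [0,0,-0.7,0,0,0],
])

```text
t: 43.3
eef_pos: [0.4987, 0.0734, 0.346]
ee_rot: [2.196, 1.56, -2.557]
force: [0.4, 0.2, -1.5]
width: 0.0161
```

Emit:
carry_out([
  [0,0,-0.7,0,0,0],
  [0,0,-0.6,0,0,0],
  [0,0,-0.4,0,0,0],
  [0,0,-0.2,0,0,0],
  [0,0,0,0,0,0],
])

```text
t: 43.8
eef_pos: [0.491, -0.0136, 0.3437]
ee_rot: [2.141, 1.554, -2.618]
force: [-0.8, -0.6, -1.2]
width: 0.0158
```

```bash
python3 - <<'E'
from h import *
cams.grab_frame("top")
plan([.498,-.0035,.2])
E
```

```text
t 43.85 pos [ 0.4911 -0.0131  0.3436] rv [-0.   -0.52 -0.82] F [ 0.9 -0.3 -1.9] w 0.0164 n 4 d [ 0.0069  0.0096 -0.1436]
[0.9, -0.05, 0.07, -0.0, -0.03, -0.05]
[0.9, -0.05, 0.07, -0.0, -0.03, -0.05]
[0.9, -0.05, 0.07, -0.0, -0.03, -0.05]
[0.9, -0.04, 0.06, -0.0, -0.03, -0.05]
```

Emit:
carry_out([
  [0.2,-0.13,0.15,0,-0.12,-0.2],
  [0.4,-0.03,0.05,0,0,0],
  [0.5,0,0,0,0,0],
  [0.5,0,0,0,0,0],
  [0.4,0,0,0,0,0],
])

```text
t: 44.35
eef_pos: [0.4994, -0.0021, 0.2625]
ee_rot: [-1.225, 1.566, 0.302]
force: [0.3, 0.2, -1.6]
width: 0.0164
```

```bash
python3 - <<'E'
from h import *
plan([.498,-.0035,.17])
E
```

```text
t 44.35 pos [ 0.4994 -0.0021  0.2625] rv [0.16 0.09 0.26] F [ 0.3  0.2 -1.6] w 0.0164 n 3 d [-0.0014 -0.0014 -0.0925]
[0.77, 0.01, -0.01, 0.01, 0.01, 0.02]
[0.77, 0.01, -0.01, 0.01, 0.01, 0.02]
[0.77, 0.01, -0.01, 0.01, 0.01, 0.02]
```

Emit:
carry_out([
  [0.4,0.02,-0.03,0,0,0.03],
  [0.5,0,0,0,0,0],
  [0.4,0,0,0,0,0],
  [0.3,0,0,0,0,0],
  [0.2,0,0,0,0,0],
])

```text
t: 44.85
eef_pos: [0.4978, 0.0006, 0.1853]
ee_rot: [0.604, 1.569, 2.137]
force: [-0.2, 0.2, -1.7]
width: 0.0163
```

```bash
python3 - <<'E'
from h import *
cams.grab_frame("top")
plan([.498,-.0035,.14])
g=cams.grab_frame("scene")
cv2.imwrite("pics/s32.png",cv2.resize(g["pixels"][80:320,180:420,::-1],None,fx=2.5,fy=2.5))
E
```

```text
t 44.9 pos [0.4972 0.0005 0.1841] rv [ 0.42  0.05 -0.14] F [-1.6  0.1 -4.3] w 0.0159 n 2 d [ 0.0008 -0.004  -0.0441]
[0.55, -0.01, -0.05, 0.05, 0.01, -0.02]
[0.55, -0.01, -0.05, 0.05, 0.01, -0.02]
```

View pics/s32.png

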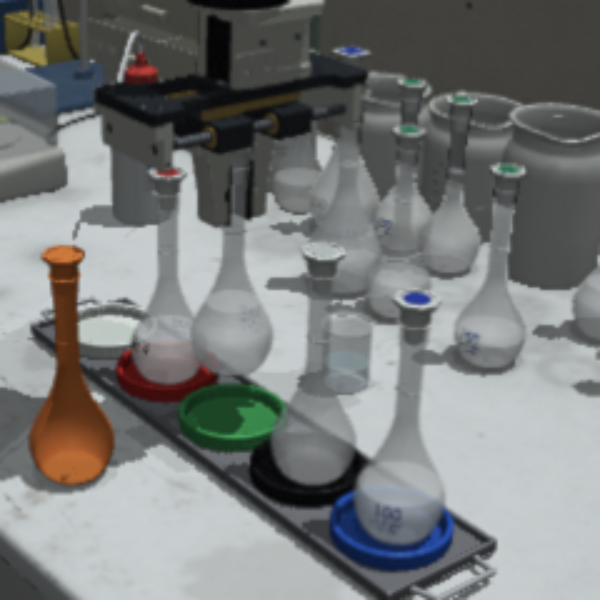

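Emit:
carry_out([
  [0.25,-0.02,-0.12,0.1,0,-0.03],
  [0.3,0,0,0,0,0],
  [0.2,0,0,0,0,0],
  [0.1,0,0,0,0,0],
  [0,0,0,0,0,0],
])

```text
t: 45.45
eef_pos: [0.4992, -0.0043, 0.1497]
ee_rot: [-1.11, 1.568, 0.415]
force: [0.6, -0.7, -1.0]
width: 0.0165
```

```bash
python3 - <<'E'
from h import *
plan([.498,-.0035,.1325])
E
```

```text
t 45.45 pos [ 0.4992 -0.0043  0.1497] rv [0.03 0.08 0.16] F [ 0.6 -0.7 -1. ] w 0.0165 n 1 d [-0.0012  0.0008 -0.0172]
[0.43, 0.03, 0.02, 0.01, 0.02, 0.04]
```

Emit:
carry_out([
  [0.12,0.03,0.02,0,0.02,0.04],
  [0.12,0,0,0,0,0],
  [0.08,0,0,0,0,0],
  [0.05,0,0,0,0,0],
  [0,0,0,0,0,0],
])

```text
t: 45.95
eef_pos: [0.4985, -0.0032, 0.1343]
ee_rot: [-1.395, 1.57, 0.13]
force: [1.0, -0.7, -1.4]
width: 0.0163
```

```bash
python3 - <<'E'
from h import *
plan([.498,-.0035,.1325])
E
```

```text
t 45.95 pos [ 0.4985 -0.0032  0.1343] rv [0.03 0.01 0.05] F [ 1.  -0.7 -1.4] w 0.0163 n 1 d [-0.0005 -0.0003 -0.0018]
[0.04, 0.01, -0.01, 0.01, 0.0, 0.01]
```

Emit:
carry_out([
  [0.05,0.02,0,0,0,0],
  [0.05,0.02,0,0,0,0.03],
  [0.05,0.02,0,0,0,0.03],
  [0,0,0,0,0,0],
  [0,0,0,0,0,0],
])

```text
t: 46.45
eef_pos: [0.4998, -0.0031, 0.1338]
ee_rot: [-1.55, 1.565, -0.021]
force: [-1.0, 0.0, -1.6]
width: 0.0161
```

```bash
python3 - <<'E'
from h import *
plan([.498,-.0035,.1325]);cams.grab_frame("top");plan([.498,-.0035,.1325])
E
```

```text
t 46.45 pos [ 0.4998 -0.0031  0.1338] rv [0.19 0.01 0.31] F [-1.   0.  -1.6] w 0.0161 n 1 d [-0.0018 -0.0004 -0.0013]
[0.03, 0.04, -0.01, 0.05, 0.0, 0.08]
t 46.5 pos [ 0.4997 -0.0031  0.1337] rv [0.19 0.01 0.3 ] F [ 0.2  0.5 -1.7] w 0.0164 n 1 d [-0.0017 -0.0004 -0.0012]
[0.03, 0.04, -0.01, 0.05, 0.0, 0.08]
```

Emit:
carry_out([
  [0.1,0.06,0,0.05,0,0.08],
  [0.04,0,0,0,0,0],
  [0,0,0,0,0,0],
  [0,0,0,0,0,0],
])

```text
t: 46.9
eef_pos: [0.5011, -0.0031, 0.133]
ee_rot: [-1.645, 1.563, -0.117]
force: [0.5, -0.6, -1.7]
width: 0.0164
```

```bash
python3 - <<'E'
from h import *
plan([.498,-.0035,.1325]);cams.grab_frame("top");plan([.498,-.0035,.1325])
E
```

```text
t 46.9 pos [ 0.5011 -0.0031  0.133 ] rv [ 0.14 -0.03  0.44] F [ 0.5 -0.6 -1.7] w 0.0164 n 1 d [-0.0031 -0.0004 -0.0005]
[0.01, 0.08, -0.01, 0.03, -0.01, 0.11]
t 46.95 pos [ 0.5011 -0.0031  0.1329] rv [ 0.14 -0.03  0.44] F [ 1.1 -0.8  1.2] w 0.0166 n 1 d [-0.0031 -0.0004 -0.0004]
[0.01, 0.08, -0.01, 0.03, -0.01, 0.11]
```

Contact. One small settle with tilt correction, then release.

Emit:
carry_out([
  [0.02,0.04,0,0,0,0.1],
  [0,0,0,0,0,0],
])

```text
t: 47.15
eef_pos: [0.5013, -0.0028, 0.1328]
ee_rot: [-1.653, 1.567, -0.125]
force: [-0.1, 0.1, -1.5]
width: 0.0166
```

Emit:
carry_out([
  [0,0,0,0,0,0],
  [0,0,0,0,0,0],
  [0,0,0,0,0,0],
  [0,0,0,0,0,0],
  [0,0,0,0,0,0],
], hand=0.35)

```text
t: 47.65
eef_pos: [0.5002, -0.0029, 0.1317]
ee_rot: [-2.425, 1.57, -0.897]
force: [0.5, 0.2, 0.3]
width: 0.051
```

Emit:
carry_out([
  [-0.3,0,0,0,0,0],
  [-0.6,0,0,0,0,0],
  [-0.8,0,0,0,0,0],
  [-0.9,0,0,0,0,0],
  [0,0,0,0,0,0],
])

```text
t: 48.15
eef_pos: [0.4997, -0.0035, 0.2422]
ee_rot: [2.925, 1.568, -1.83]
force: [0.1, -0.2, 0.1]
width: 0.0571
```

```bash
python3 - <<'E'
from h import *
plan([.497,-.0986,.22])
g=cams.grab_frame("scene")
cv2.imwrite("pics/s33.png",cv2.resize(g["pixels"][80:320,180:420,::-1],None,fx=2.5,fy=2.5))
E
```

```text
t 48.15 pos [ 0.4997 -0.0035  0.2422] rv [ 0.18 -0.15 -0.03] F [ 0.1 -0.2  0.1] w 0.0571 n 3 d [-0.0027 -0.0951 -0.0222]
[0.19, -0.01, -0.79, 0.01, -0.01, -0.0]
[0.19, -0.01, -0.79, 0.01, -0.01, -0.0]
[0.19, -0.01, -0.79, 0.01, -0.01, -0.0]
```

View pics/s33.png

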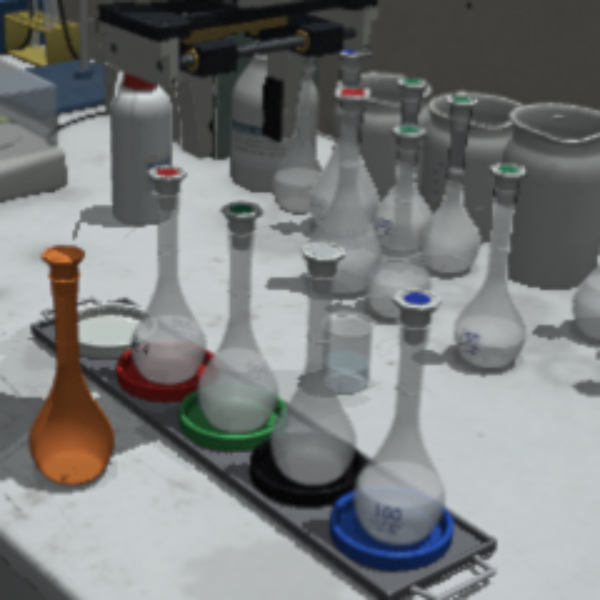

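Emit:
carry_out([
  [0,0,-0.4,0,-0.03,0],
  [0,0,-0.7,0,0,0],
  [0,0,-0.7,0,0,0],
  [0,0,-0.5,0,0,0],
  [0,0,0,0,0,0],
])

```text
t: 48.7
eef_pos: [0.4929, -0.0976, 0.24]
ee_rot: [1.421, 1.566, 2.951]
force: [-0.0, 0.4, 0.1]
width: 0.0571
```

```bash
python3 - <<'E'
from h import *
f=cams.grab_frame("top")
plan([.4975,-.0986,.19])
E
```

```text
t 48.75 pos [ 0.493  -0.0969  0.24  ] rv [ 0.29  0.05 -0.24] F [ 0.3 -0.6 -0.6] w 0.057 n 2 d [ 0.0045 -0.0017 -0.05  ]
[0.62, -0.06, -0.02, 0.04, 0.01, -0.03]
[0.63, -0.06, -0.02, 0.04, 0.01, -0.03]
```

Emit:
carry_out([
  [0.4,-0.1,-0.04,0.08,0,-0.05],
  [0.4,0,0,0,0,0],
  [0.4,0,0,0,0,0],
  [0.4,0,0,0,0,0],
  [0.3,0,0,0,0,0],
])

```text
t: 49.25
eef_pos: [0.4976, -0.0962, 0.1627]
ee_rot: [-0.86, 1.568, 0.665]
force: [0.1, -0.5, 1.0]
width: 0.0574
```

Emit:
carry_out([
  [0.1,0,0,0,0,0],
  [0,0,0,0,0,0],
])

```text
t: 49.45
eef_pos: [0.4967, -0.0955, 0.1569]
ee_rot: [0.627, 1.569, 2.152]
force: [0.6, 0.1, 0.5]
width: 0.0569
```

```bash
python3 - <<'E'
from h import *
plan([.4975,-.0986,.1325])
E
```

```text
t 49.45 pos [ 0.4967 -0.0955  0.1569] rv [ 0.03  0.08 -0.06] F [0.6 0.1 0.5] w 0.0569 n 1 d [ 0.0008 -0.0031 -0.0244]
[0.61, -0.03, -0.08, 0.01, 0.02, -0.01]
```

Emit:
carry_out([
  [0.2,-0.02,-0.08,0,0.02,0],
  [0.2,0,0,0,0,0],
  [0.15,0,0,0,0,0],
  [0,0,0,0,0,0],
])

```text
t: 49.85
eef_pos: [0.4984, -0.0987, 0.1346]
ee_rot: [-1.443, 1.569, 0.083]
force: [-0.0, -0.4, 0.0]
width: 0.0569
```

```bash
python3 - <<'E'
from h import *
cams.grab_frame("top")
plan([.4975,-.0986,.1325])
E
```

```text
t 49.9 pos [ 0.4986 -0.0987  0.135 ] rv [0.06 0.01 0.11] F [ 0.4  0.2 -0.4] w 0.0567 n 1 d [-0.0011  0.0001 -0.0025]
[0.06, 0.03, 0.0, 0.01, 0.0, 0.03]
```

Emit:
carry_out([
  [0.07,0.03,0,0,0,0.03],
  [0,0,0,0,0,0],
])

```text
t: 50.1
eef_pos: [0.4976, -0.0987, 0.1323]
ee_rot: [-0.926, 1.571, 0.6]
force: [0.1, -0.6, -0.1]
width: 0.057
```

Emit:
carry_out([
  [0,0,0,0,0,0],
  [0,0,0,0,0,0],
  [0,0,0,0,0,0],
  [0,0,0,0,0,0],
  [0,0,0,0,0,0],
], hand=1)

```text
t: 50.6
eef_pos: [0.4981, -0.0986, 0.1331]
ee_rot: [-1.377, 1.569, 0.149]
force: [0.3, 0.3, 0.4]
width: 0.0224
```

Emit:
carry_out([
  [0,0,0,0,0,0],
  [0,0,0,0,0,0],
  [0,0,0,0,0,0],
])

```text
t: 50.9
eef_pos: [0.498, -0.0986, 0.1331]
ee_rot: [-1.366, 1.569, 0.16]
force: [0.6, -0.1, 0.3]
width: 0.0161
```

```bash
python3 - <<'E'
from h import *
plan([.4975,-.0986,.35])
g=cams.grab_frame("scene")
cv2.imwrite("pics/s34.png",cv2.resize(g["pixels"][80:320,180:420,::-1],None,fx=2.5,fy=2.5))
E
```

```text
t 50.9 pos [ 0.498  -0.0986  0.1331] rv [0.06 0.02 0.09] F [ 0.6 -0.1  0.3] w 0.0161 n 6 d [-0.0005  0.      0.2169]
[-0.9, 0.0, 0.0, 0.0, 0.0, 0.0]
[-0.9, 0.0, 0.0, 0.0, 0.0, 0.0]
[-0.9, 0.0, 0.0, 0.0, 0.0, 0.0]
[-0.9, 0.0, 0.0, 0.0, 0.0, 0.0]
[-0.9, 0.0, 0.0, 0.0, 0.0, 0.0]
[-0.9, 0.0, 0.0, 0.0, 0.0, 0.0]
```

View pics/s34.png

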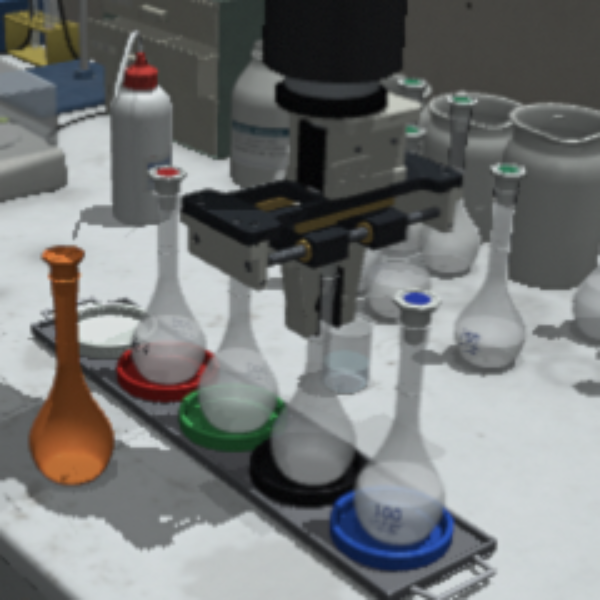

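Lift the white flask and carry to the white seat (~(0.508, 0.183)).

Emit:
carry_out([
  [-0.2,0,0,0,0,0],
  [-0.4,0,0,0,0,0],
  [-0.5,0,0,0,0,0],
  [-0.6,0,0,0,0,0],
  [-0.6,0,0,0,0,0],
])

```text
t: 51.45
eef_pos: [0.4947, -0.0988, 0.2256]
ee_rot: [1.634, 1.563, -3.124]
force: [0.5, 0.3, -1.7]
width: 0.0159
```

Emit:
carry_out([
  [-0.6,0,0,0,0,0],
  [-0.6,0,0,0,0,0],
  [-0.6,0,0,0,0,0],
  [-0.6,0,0,0,0,0],
  [-0.5,0,0,0,0,0],
])

```text
t: 51.95
eef_pos: [0.4939, -0.099, 0.3494]
ee_rot: [1.547, 1.564, 3.072]
force: [1.0, -0.1, -1.1]
width: 0.0163
```

Emit:
carry_out([
  [-0.1,0,0,0,0,0],
  [0,0,0,0,0,0],
])

```text
t: 52.15
eef_pos: [0.4945, -0.099, 0.3565]
ee_rot: [1.099, 1.569, 2.624]
force: [1.0, -0.1, -1.3]
width: 0.0163
```

```bash
python3 - <<'E'
from h import *
plan([.508,.1835,.35])
f=cams.grab_frame("scene")
cv2.imwrite("pics/s35.png",cv2.resize(f["pixels"][:320,100:420,::-1],None,fx=1.8,fy=1.8))
E
```

```text
t 52.15 pos [ 0.4945 -0.099   0.3565] rv [ 0.01  0.06 -0.11] F [ 1.  -0.1 -1.3] w 0.0163 n 8 d [ 0.0135  0.2825 -0.0065]
[0.02, -0.0, 0.88, 0.0, 0.0, -0.0]
[0.02, -0.0, 0.88, 0.0, 0.0, -0.0]
[0.02, -0.0, 0.88, 0.0, 0.0, -0.0]
[0.02, -0.0, 0.88, 0.0, 0.0, -0.0]
[0.02, -0.0, 0.88, 0.0, 0.0, -0.0]
[0.02, -0.0, 0.88, 0.0, 0.0, -0.0]
[0.02, -0.0, 0.88, 0.0, 0.0, -0.0]
[0.02, -0.0, 0.88, 0.0, 0.0, -0.0]
```

View pics/s35.png

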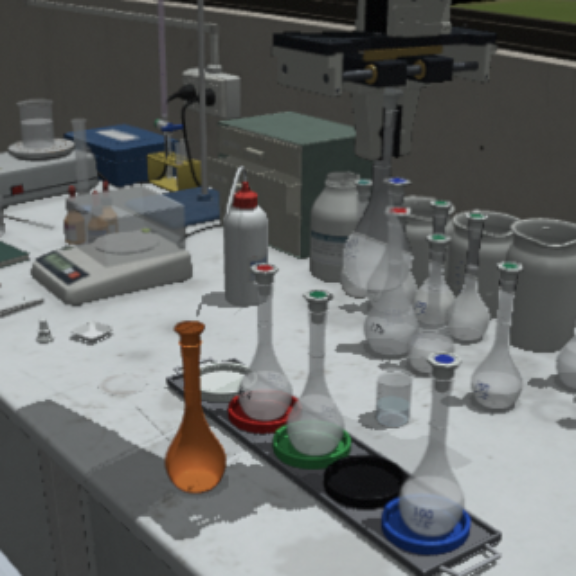

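Emit:
carry_out([
  [0,0,0.2,0,0,0],
  [0,0,0.4,0,0,0],
  [0,0,0.6,0,0,0],
  [0,0,0.7,0,0,0],
  [0,0,0.7,0,0,0],
])

```text
t: 52.7
eef_pos: [0.4966, 0.007, 0.35]
ee_rot: [1.656, 1.559, -3.108]
force: [-0.2, -0.3, -2.4]
width: 0.016
```

Emit:
carry_out([
  [0,0,0.7,0,0,0],
  [0,0,0.7,0,0,0],
  [0,0,0.7,0,0,0],
  [0,0,0.7,0,0,0],
  [0,0,0.7,0,0,0],
])

```text
t: 53.2
eef_pos: [0.5002, 0.1543, 0.3431]
ee_rot: [1.806, 1.549, -2.958]
force: [0.4, -0.3, -2.3]
width: 0.016
```

Emit:
carry_out([
  [0,0,0.6,0,0,0],
  [0,0,0.3,0,0,0],
  [0,0,0,0,0,0],
])

```text
t: 53.5
eef_pos: [0.5001, 0.1954, 0.3384]
ee_rot: [1.886, 1.543, -2.875]
force: [-0.2, -0.1, -1.2]
width: 0.0157
```

```bash
python3 - <<'E'
from h import *
cams.grab_frame("top")
plan([.508,.1835,.25])
E
```

```text
t 53.55 pos [0.5    0.1947 0.3384] rv [-0.14 -0.51 -1.55] F [-0.8 -0.8 -1.6] w 0.0157 n 3 d [ 0.008  -0.0112 -0.0884]
[0.74, -0.09, -0.08, -0.01, -0.04, -0.13]
[0.74, -0.08, -0.09, -0.01, -0.04, -0.13]
[0.74, -0.08, -0.09, -0.01, -0.04, -0.13]
```

Emit:
carry_out([
  [0.1,-0.15,-0.2,0,-0.12,-0.38],
  [0.4,-0.05,-0.05,0,0,0],
  [0.5,0,0,0,0,0],
  [0.5,0,0,0,0,0],
  [0.4,0,0,0,0,0],
])

```text
t: 54.05
eef_pos: [0.5078, 0.18, 0.2614]
ee_rot: [-1.395, 1.568, 0.125]
force: [0.5, -0.5, -0.6]
width: 0.0162
```

```bash
python3 - <<'E'
from h import *
plan([.508,.1835,.17])
E
```

```text
t 54.05 pos [0.5078 0.18   0.2614] rv [-0.29  0.03  0.17] F [ 0.5 -0.5 -0.6] w 0.0162 n 3 d [ 0.0002  0.0035 -0.0914]
[0.76, 0.0, 0.03, -0.02, 0.0, 0.01]
[0.76, 0.0, 0.03, -0.02, 0.0, 0.01]
[0.76, 0.0, 0.03, -0.02, 0.0, 0.01]
```

Emit:
carry_out([
  [0.4,0,0.06,-0.05,0,0.02],
  [0.5,0,0.03,0,0,0],
  [0.4,0,0,0,0,0],
  [0.3,0,0,0,0,0],
  [0.2,0,0,0,0,0],
])

```text
t: 54.55
eef_pos: [0.5065, 0.1777, 0.1851]
ee_rot: [2.866, 1.569, -1.899]
force: [-0.6, 0.7, -1.7]
width: 0.0162
```

```bash
python3 - <<'E'
from h import *
cams.grab_frame("top")
plan([.508,.1835,.14])
g=cams.grab_frame("scene")
cv2.imwrite("pics/s36.png",cv2.resize(g["pixels"][80:320,130:370,::-1],None,fx=2.5,fy=2.5))
E
```

```text
t 54.6 pos [0.506  0.1775 0.1839] rv [-0.39 -0.13 -0.11] F [ 0.2  0.8 -2.9] w 0.0165 n 2 d [ 0.002   0.006  -0.0439]
[0.55, -0.02, 0.08, -0.05, -0.02, -0.01]
[0.55, -0.02, 0.08, -0.05, -0.02, -0.01]
```

View pics/s36.png

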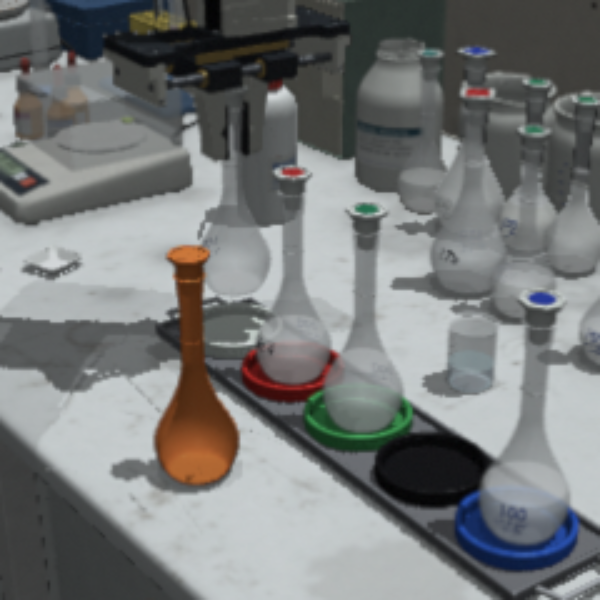

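Emit:
carry_out([
  [0.25,-0.03,0.17,-0.1,-0.03,0],
  [0.3,0,0,0,0,0],
  [0.2,0,0,0,0,0],
  [0.1,0,0,0,0,0],
  [0,0,0,0,0,0],
])

```text
t: 55.15
eef_pos: [0.509, 0.1857, 0.1496]
ee_rot: [-0.577, 1.569, 0.95]
force: [0.5, -0.7, -1.2]
width: 0.0164
```

```bash
python3 - <<'E'
from h import *
plan([.508,.1835,.1325])
E
```

```text
t 55.15 pos [0.509  0.1857 0.1496] rv [0.09 0.1  0.06] F [ 0.5 -0.7 -1.2] w 0.0164 n 1 d [-0.001  -0.0022 -0.0171]
[0.43, 0.02, -0.06, 0.02, 0.02, 0.02]
```

Emit:
carry_out([
  [0.12,0.02,-0.05,0,0.02,0.02],
  [0.12,0,0,0,0,0],
  [0.08,0,0,0,0,0],
  [0.05,0,0,0,0,0],
  [0,0,0,0,0,0],
])

```text
t: 55.65
eef_pos: [0.5084, 0.1838, 0.1342]
ee_rot: [-0.629, 1.57, 0.897]
force: [-0.5, -0.8, -1.7]
width: 0.0158
```

```bash
python3 - <<'E'
from h import *
plan([.508,.1835,.1325])
E
```

```text
t 55.65 pos [0.5084 0.1838 0.1342] rv [0.1  0.03 0.02] F [-0.5 -0.8 -1.7] w 0.0158 n 1 d [-0.0004 -0.0003 -0.0017]
[0.04, 0.01, -0.01, 0.03, 0.01, 0.01]
```

Emit:
carry_out([
  [0.06,0.02,0,0,0,0],
  [0.05,0.02,0,0,0,0.03],
  [0.04,0.02,0,0,0,0.03],
  [0,0,0,0,0,0],
  [0,0,0,0,0,0],
])

```text
t: 56.15
eef_pos: [0.5092, 0.1848, 0.1339]
ee_rot: [-0.951, 1.565, 0.579]
force: [-0.5, 0.1, -0.8]
width: 0.0164
```

```bash
python3 - <<'E'
from h import *
plan([.508,.1835,.1325]);cams.grab_frame("top");plan([.508,.1835,.1325])
E
```

```text
t 56.15 pos [0.5092 0.1848 0.1339] rv [0.25 0.18 0.25] F [-0.5  0.1 -0.8] w 0.0164 n 1 d [-0.0012 -0.0013 -0.0014]
[0.04, 0.03, -0.03, 0.06, 0.04, 0.06]
t 56.2 pos [0.5092 0.1847 0.1338] rv [0.25 0.17 0.24] F [ 0.5  0.5 -0.9] w 0.016 n 1 d [-0.0012 -0.0012 -0.0013]
[0.03, 0.03, -0.03, 0.06, 0.04, 0.06]
```

Emit:
carry_out([
  [0.1,0.05,-0.03,0.05,0.04,0.08],
  [0.04,0.02,0,0,0,0],
  [0,0,0,0,0,0],
  [0,0,0,0,0,0],
])

```text
t: 56.6
eef_pos: [0.5101, 0.1855, 0.1333]
ee_rot: [-1.098, 1.563, 0.431]
force: [0.1, -0.2, -0.7]
width: 0.0157
```

```bash
python3 - <<'E'
from h import *
plan([.508,.1835,.1325]);cams.grab_frame("top");plan([.508,.1835,.1325])
E
```

```text
t 56.6 pos [0.5101 0.1855 0.1333] rv [0.19 0.21 0.4 ] F [ 0.1 -0.2 -0.7] w 0.0157 n 1 d [-0.0021 -0.002  -0.0008]
[0.02, 0.05, -0.05, 0.05, 0.05, 0.1]
t 56.65 pos [0.51   0.1855 0.1331] rv [0.19 0.19 0.38] F [-0.5  0.2  0.7] w 0.0159 n 1 d [-0.002  -0.002  -0.0006]
[0.02, 0.05, -0.05, 0.05, 0.05, 0.1]
```

Emit:
carry_out([
  [0.05,0.05,-0.03,0,0.05,0.1],
  [0,0,0,0,0,0],
  [0,0,0,0,0,0],
])

```text
t: 56.95
eef_pos: [0.5108, 0.1859, 0.1331]
ee_rot: [-1.132, 1.565, 0.398]
force: [-0.5, 0.4, -0.5]
width: 0.016
```

```bash
python3 - <<'E'
from h import *
plan([.508,.1835,.1325]);g=cams.grab_frame("scene");plan([.508,.1835,.1325])
cv2.imwrite("pics/s37.png",cv2.resize(g["pixels"][80:320,130:370,::-1],None,fx=2.5,fy=2.5))
E
```

```text
t 56.95 pos [0.5108 0.1859 0.1331] rv [0.27 0.13 0.28] F [-0.5  0.4 -0.5] w 0.016 n 1 d [-0.0028 -0.0024 -0.0006]
[0.01, 0.07, -0.06, 0.07, 0.03, 0.07]
t 57.0 pos [0.5108 0.1859 0.1331] rv [0.28 0.13 0.28] F [ 0.3 -0.2  1.2] w 0.0164 n 1 d [-0.0028 -0.0024 -0.0006]
[0.01, 0.07, -0.06, 0.07, 0.03, 0.07]
```

View pics/s37.png

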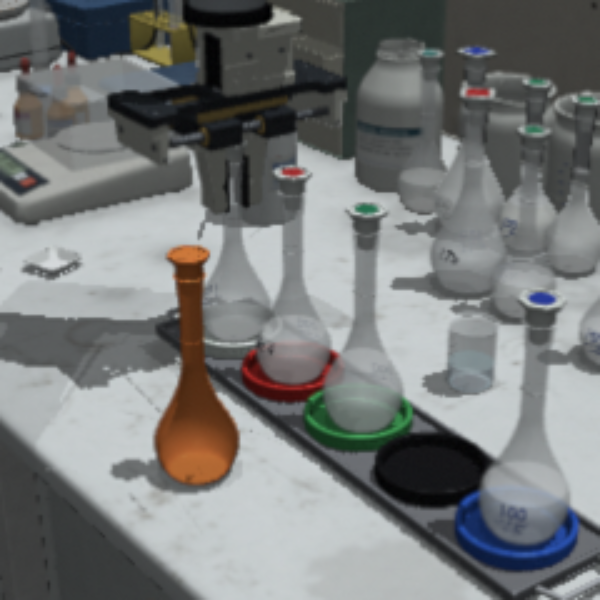

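Seated at the gripping height with contact; release and retreat.

Emit:
carry_out([
  [0.02,0.02,0,0,0,0.05],
  [0,0,0,0,0,0],
])

```text
t: 57.2
eef_pos: [0.5111, 0.1861, 0.1331]
ee_rot: [-0.923, 1.567, 0.607]
force: [0.1, -0.1, -0.7]
width: 0.0161
```

Emit:
carry_out([
  [0,0,0,0,0,0],
  [0,0,0,0,0,0],
  [0,0,0,0,0,0],
  [0,0,0,0,0,0],
  [0,0,0,0,0,0],
], hand=0.35)

```text
t: 57.7
eef_pos: [0.5099, 0.1856, 0.1317]
ee_rot: [-0.519, 1.569, 1.011]
force: [0.5, 0.4, -0.0]
width: 0.0505
```

Emit:
carry_out([
  [-0.3,0,0,0,0,0],
  [-0.6,0,0,0,0,0],
  [-0.9,0,0,0,0,0],
  [-0.9,0,0,0,0,0],
  [-0.9,0,0,0,0,0],
])

```text
t: 58.2
eef_pos: [0.5072, 0.1835, 0.2782]
ee_rot: [2.186, 1.561, -2.567]
force: [0.7, 0.0, -0.4]
width: 0.0569
```

Emit:
carry_out([
  [-0.9,0,0,0,0,0],
  [-0.9,0,0,0,0,0],
  [0,0.3,0.9,0,0,0],
  [0,0.4,0.9,0,0,0],
  [0,0.4,0.9,0,0,0],
])

```text
t: 58.7
eef_pos: [0.4699, 0.2926, 0.3673]
ee_rot: [-0.907, 1.563, 0.616]
force: [0.6, -0.2, -0.6]
width: 0.057
```

Emit:
carry_out([
  [0,0.4,0.9,0,0,0],
  [0,0.4,0.9,0,0,0],
  [0,0.4,0.9,0,0,0],
  [0,0.4,0.9,0,0,0],
  [0,0,0,0,0,0],
])

```text
t: 59.2
eef_pos: [0.4077, 0.4472, 0.3736]
ee_rot: [-0.764, 1.558, 0.761]
force: [-0.0, 0.3, 0.1]
width: 0.0569
```

```bash
python3 - <<'E'
from h import *
plan([.508,.1835,.1325]);g=cams.grab_frame("scene");f=cams.grab_frame("top")
cv2.imwrite("pics/sf.png",cv2.resize(g["pixels"][100:320,180:400,::-1],None,fx=2.7,fy=2.7));cv2.imwrite("pics/tf.png",f["pixels"][...,::-1])
E
```

```text
t 59.2 pos [0.4077 0.4472 0.3736] rv [0.03 0.54 0.52] F [-0.   0.3  0.1] w 0.0569 n 7 d [ 0.1003 -0.2637 -0.2411]
[0.86, -0.39, -0.93, 0.0, 0.02, 0.02]
[0.86, -0.39, -0.93, 0.0, 0.02, 0.02]
[0.86, -0.39, -0.93, 0.0, 0.02, 0.02]
[0.86, -0.4, -0.93, 0.0, 0.02, 0.02]
[0.86, -0.4, -0.93, 0.0, 0.02, 0.02]
[0.86, -0.4, -0.93, 0.0, 0.02, 0.02]
[0.86, -0.4, -0.93, 0.0, 0.02, 0.02]
```

View pics/sf.png

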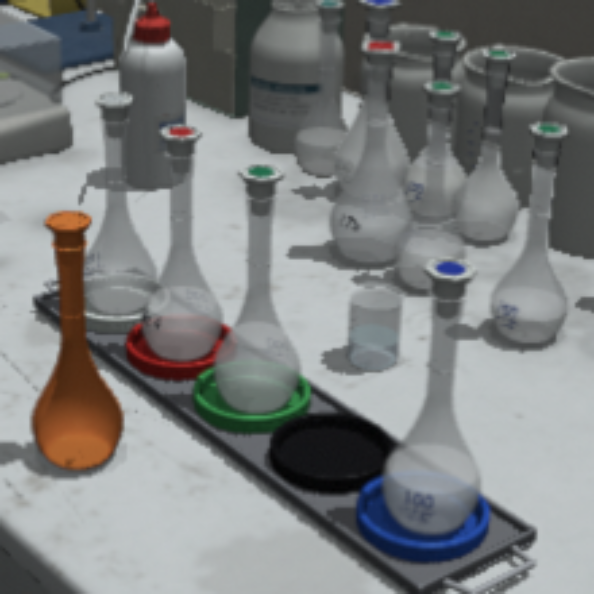

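View pics/tf.png

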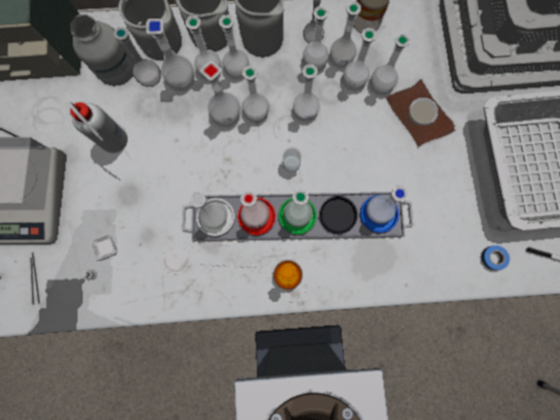

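```bash
python3 - <<'E'
from h import *
f=cams.grab_frame("top");g=cams.grab_frame("scene")
def blobs(im):
    h=cv2.cvtColor(im,cv2.COLOR_RGB2HSV)
    m={'red':((h[...,0]<8)|(h[...,0]>172))&(h[...,1]>110),'green':(h[...,0]>50)&(h[...,0]<95)&(h[...,1]>90),'blue':(h[...,0]>105)&(h[...,0]<130)&(h[...,1]>110)}
    o={}
    for n,a in m.items():
        k,l,st,c=cv2.connectedComponentsWithStats(a.astype(np.uint8)); o[n]=[c[i] for i in range(1,k) if 12<st[i][4]<150]
    return o
t=blobs(f["pixels"]);s=blobs(g["pixels"])
T={'green':(301,197),'blue':(399.5,193.5),'red':(248.5,198.5)}
S={'green':(276,183.5),'blue':(346,199),'red':(246.5,148.5)}
for n in T:
    near=lambda L,p:min(L,key=lambda b:np.hypot(*(b-p)))
    a=near(t[n],T[n]);b=near(s[n],S[n]); p,e=tri(f,a,g,b); print(n,a.round(1),b.round(1),p.round(4),round(e,4))
cv2.imwrite("pics/tfz.png",cv2.resize(f["pixels"][140:300,175:420,::-1],None,fx=3.2,fy=3.2,interpolation=cv2.INTER_CUBIC))
E
```

```text
green [300.4 196.4] [276.3 163.1] [ 0.501  -0.0053  0.1965] 0.002
blue [399.5 193. ] [346.5 198.9] [ 0.4947 -0.1904  0.1941] 0.0013
red [248.2 198. ] [246.6 148.4] [0.505  0.0917 0.1965] 0.0022
```

View pics/tfz.png

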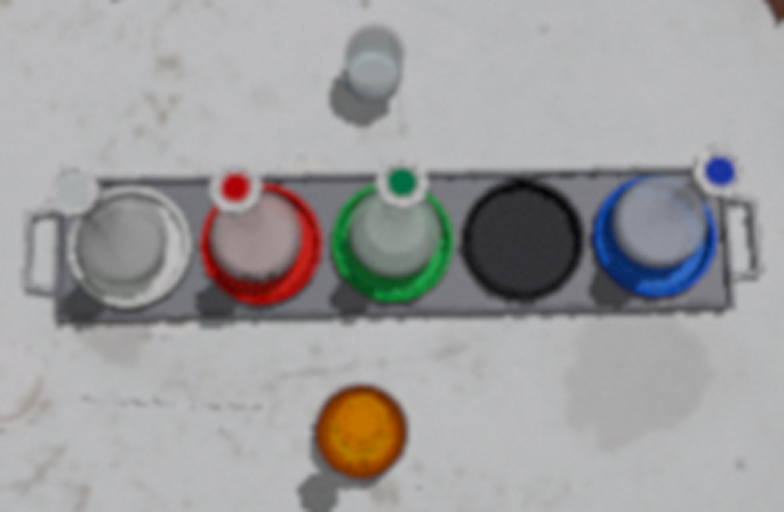

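```bash
python3 -c "
from station import arm
s=arm.get_state();print(s['t'],abs(s['qd']).max());print(arm.job_done())"
```

```text
59.4 0.013649822422606386
the job is handed in; nothing more can be done
None
```

I moved all four flasks to the seats of their stopper colour in six lifts and handed the job in at about 59 s. Red went to the black seat, blue to blue and red to red. Then white went to the black seat, green to green and white to white.

**Seating:** The final pictures show every flask upright in its own colour seat, the black seat empty, and the beaker and the orange flask where they stood. The red, green and blue stoppers measured 0.194–0.197 m high, close to the 0.195–0.196 m measured on flasks before the moves. Each is within about 5 mm of its seat centre.

**Release checks:** At the last force reading before each release, red, green and white showed no clear upward contact force (–0.2, –1.5 and –0.7 N). All three had shown contact a moment earlier, and each was at the same height, within 0.1 mm, where it was gripped while standing in a seat. I did not measure the white stopper's height again at the end. For white I relied on the release height and the pictures.

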